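# Blow the chips off the fresh thumb inserts and sleeves

## Task

Swing the latch lever clear, open the lid of the blow-off box right up so that it stays open, and put every white thumb insert in the bay away from the latch and every bronze bushing sleeve in the bay on the latch side. Then shut the lid, swing the latch all the way back over it, and only then press the air pedal down to its stop, hold it about a second and let it come up. Leave the yellow hole plug and the chrome tap handle where they are.

Things in the scene. Friction and masses are not known exactly. Their poses are not given: they have to be found in the camera images.
- box: Grey chip blow-off box fixed to the bench, 200 (x) by 280 (y) by 100 mm high, walls 6 mm. Origin: centre of underside; x to the lid's hinge (away from robot), y left, z up. Inner floor 12 mm above origin. A 6 mm divider at y = 0, top 72 mm above origin, makes two bays of 188 (x) by 131 mm (y). The latch is outside the -y wall, so the +y bay is the one away from the latch.
- lid (a joint): Hinge of the flat aluminium lid (200 by 280 by 6 mm, 0.4 kg) on the box's far (+x) upper edge: 0 = shut, grows as the front edge rises, 1.9 = end stop, leaning back. Friction holds it open beyond about 1.1 rad; lower, it falls shut by itself. The latch arm really blocks it while lying over it.
- lid_handle (a point): Middle of the lid's handle: round bar 12 mm thick, 100 mm long, parallel to the hinge (box y), 45 mm in front of the lid's front edge. Moves with the lid: 245 mm from the hinge line (and 3 mm above it when shut), so 103 mm above the bench shut, 345 mm upright. The bar turns between the pads, so the gripper may stay pointing down while the lid swings.
- lid_hinge (a point): Middle of the lid's hinge line, on the box's far upper edge, 100 mm above the bench; the line runs along box y.
- latch (a joint): Upright hinge of the latch lever: 0 = arm over the lid, pointing to the box's +y; grows as the arm swings towards the robot; at 1.57 it points to the box's -x and is clear of the lid; end stop 1.9. Starts between 0 and 0.12. It stays where it is left (light friction, about 1 N at the peg).
- latch_peg (a point): Point on the axis of the latch's upright black grip peg (16 mm in diameter, 50 mm tall above the arm), 15 mm below its top, at a good height to pinch it from above. It is 85 mm from the pivot's axis, 154 mm above the bench, and moves with the latch.
- latch_pivot (a point): Latch pivot, at box x = -65, y = -178 mm, 109 mm above the bench, on a 36 mm square steel post 100 mm high 20 mm clear of the box wall. The latch arm is a dark steel bar 20 mm wide and 10 mm thick, its underside at this height, 3 mm above the shut lid.
- pedal (a joint): Hinge of the sprung air pedal: 0 = up, grows as the pad is pressed down, 0.30 = on its stop; springs back by itself when let go. At the pad it takes about 3 N to start and 8 N at the stop.
- pedal_pad (a point): Middle of the rubber pad on the pedal's top, moving with it. The pedal is an aluminium plate 130 by 70 mm, on the box's +y side, over a fixed steel base; its hinge lies 95 mm beyond this point (along the base's +x). The pad is 83 mm above the bench when up, 28 mm lower on the stop.
- pedal_base: Fixed steel base of the pedal, 150 by 90 mm. Origin: centre of its underside; x points from the pad's end to the hinge's end, z up. The hinge line is at x = +55 mm, 75 mm above the bench.
- plug: Bystander, to be left alone: yellow polymer hole plug, 56 mm in diameter at its foot, 45 mm tall, standing on the bench among the parts. Origin: centre of its underside.
- tap_handle: Bystander, to be left alone: chrome tap handle lying on the bench behind the parts, a 17 mm bar 160 mm long along its y with a 32 by 36 by 30 mm block at its middle. Origin: under its middle, on the bench.
- insert0: White polymer thumb insert: solid round peg 32 mm in diameter and 65 mm tall, with a flange 46 mm in diameter and 12 mm thick at its foot. Mass about 0.1 kg. It stands on its flange on the bench at the start. Origin: centre of the flange's underside; z along its axis towards the plain end. May be absent.
- insert1: White polymer thumb insert: solid round peg 32 mm in diameter and 65 mm tall, with a flange 46 mm in diameter and 12 mm thick at its foot. Mass about 0.1 kg. It stands on its flange on the bench at the start. Origin: centre of the flange's underside; z along its axis towards the plain end. May be absent.
- insert2: White polymer thumb insert: solid round peg 32 mm in diameter and 65 mm tall, with a flange 46 mm in diameter and 12 mm thick at its foot. Mass about 0.1 kg. It stands on its flange on the bench at the start. Origin: centre of the flange's underside; z along its axis towards the plain end. May be absent.
- sleeve0: Bronze bushing sleeve: plain tube, outside diameter 54 mm, bore 36 mm, 70 mm tall. Mass about 0.3 kg. It stands on end on the bench at the start. Origin: centre of its lower end; z along its axis. May be absent.
- sleeve1: Bronze bushing sleeve: plain tube, outside diameter 54 mm, bore 36 mm, 70 mm tall. Mass about 0.3 kg. It stands on end on the bench at the start. Origin: centre of its lower end; z along its axis. May be absent.
Not all that is in view belongs to the job. What is shaped like the sleeve0 but purple or red is not meant.

How it is judged:
On the way, in this order (a step that is already met when the one before it is completed fails the run):
1. the latch is swung clear of the lid (at least 1.2 rad) with the lid still shut (value of joint latch above 1.2 rad and value of joint lid below 0.1 rad), for 0.2 s.
2. the lid is opened right up (at least 1.3 rad) (value of joint lid above 1.3 rad), for 0.2 s.
3. every insert is in the bay away from the latch and every sleeve in the bay on the latch side (x of insert0 in the frame of box between -0.097 and 0.097 m and y of insert0 in the frame of box between 0.003 and 0.137 m and z of insert0 in the frame of box between 0 and 0.08 m and x of insert1 in the frame of box between -0.097 and 0.097 m and y of insert1 in the frame of box between 0.003 and 0.137 m and z of insert1 in the frame of box between 0 and 0.08 m and x of insert2 in the frame of box between -0.097 and 0.097 m and y of insert2 in the frame of box between 0.003 and 0.137 m and z of insert2 in the frame of box between 0 and 0.08 m and x of sleeve0 in the frame of box between -0.097 and 0.097 m and y of sleeve0 in the frame of box between -0.137 and -0.003 m and z of sleeve0 in the frame of box between 0 and 0.08 m and x of sleeve1 in the frame of box between -0.097 and 0.097 m and y of sleeve1 in the frame of box between -0.137 and -0.003 m and z of sleeve1 in the frame of box between 0 and 0.08 m), for 0.2 s.
4. the lid is shut (below 0.04 rad) (value of joint lid below 0.04 rad), for 0.2 s.
5. the latch is swung back over the lid (below 0.25 rad), lid shut (value of joint latch below 0.25 rad and value of joint lid below 0.04 rad), for 0.2 s.
6. the pedal is held on its stop (above 0.27 rad) for 0.4 s (value of joint pedal above 0.27 rad), for 0.4 s.
At the end, for the whole second after the job is handed in: Every insert inside the bay away from the latch and every sleeve inside the latch-side bay, at rest; lid shut (below 0.04 rad), latch over it (below 0.25 rad), pedal let go and up (below 0.08 rad) (all of step 3 and all of step 5 and value of joint pedal below 0.08 rad and linear speed of each of insert0, insert1, insert2, sleeve0, sleeve1 below 0.05 m/s); the robot touches nothing.
It fails at once if the pedal is pressed (beyond 0.15 rad) while the lid is not shut or the latch not over it (value of joint pedal above 0.15 rad and (value of joint lid above 0.1 rad or value of joint latch above 0.4 rad)).
It fails at once if the hole plug is moved by more than 5 cm (distance of plug from where it was at the start of the episode above 0.05 m).
It fails at once if the tap handle is moved by more than 5 cm (distance of tap_handle from where it was at the start of the episode above 0.05 m).
Of insert0, insert1, insert2, sleeve0, sleeve1 only 2 to 4 are there at a start; the rules pass over those that are not, and their reading is None.
At some moment in a run one of insert0, insert1, insert2, sleeve0, sleeve1 may be knocked a few centimetres aside while the robot is not near it.
Once in a run the grip may slacken for a moment while it holds something.
It also fails if it takes over 210 s, if anything falls off the work surface, if the arm or the gripper's body presses on something with over 40 N, if the wrist force passes 120 N, or if a joint passes its speed limit or range.

## Robot

A 7-joint arm with a two-finger parallel gripper is mounted at the origin on the work surface. World frame = base frame: x ahead of the robot, y to its left, z up, the work surface at z = 0. Lengths are in m, angles in rad, forces in N, time in s.
With the tool pointing down it reaches from about 0.425 to 0.825 m from the base axis. Payload 3.6 kg.
Tool frame: the origin (TCP) lies midway between the tips of the shut fingers; the grasp point (between the pads) lies 19 mm behind it (r.hold_point_z is the z of the grasp point in the tool frame, in m); z points along the fingers, y is the direction in which the jaws open and shut (so a half turn about z gives the same grasp; the last joint's range is limited). The gripper opens to 85 mm and grips with 20 to 120 N. Pads are 22 mm wide; open, the fingers measure 114 mm over their backs; the gripper's body (76 mm by 85 mm) begins 54 mm behind the grasp point. The pads swing forward as they close: fully open they stand 13 mm farther back than shut.
Start: joints at [-1.357, 0.615, -0.013, 1.423, 0.008, 1.103, -0.04], TCP at [0.154, 0.631, 0.231] pointing down, gripper open.
Joint ranges: [-3.12, 3.12], [-0.3, 2.06], [-1.34, 1.32], [0.26, 2.42], [-1.36, 4.5], [0.01, 1.98], [-2.84, 2.84]. Speed limits (rad/s): [2.79, 2.79, 3.14, 3.14, 3.14, 3.14, 3.14].

## Interface

Orientations are given as a 3x3 rotation matrix whose columns are the frame's x, y, z axes.
In Python, from rig import r gives the robot as it stands. The module is installed in compiled form; this text tells all that it offers.
- The arm moves only by the shell command python3 -m creep 'ROWS' [FORCE]. ROWS is JSON, a list of rows, each a list of 7 numbers: the shift along the tool's x, y, z normalised to -1 to 1, where 1 is 40 mm, then the turn, a rotation vector about the tool's x, y, z normalised to -1 to 1, where 1 is 10 degrees, then the gripper command: -1 is shut, 1 is fully open, values between are in proportion. A call has 1 to 8 rows; each row shifts and turns the commanded pose from where the row before left it, along the tool's axes as they then stand; what a row does not reach is not made up. A row lasts 1/8 s, in which the tool goes at most 62.5 mm and 10.7 degrees, less where a joint would pass 70% of its speed; a pose out of reach is approached as far as the arm can. A call with a number of a shift or a turn outside -1 to 1 is refused whole. A call with a gripper value outside its range is refused whole. The fingers move at their own pace and stop on an object; FORCE is the grip in N (left out, the last holds). Time passes only in rows, so rows that do not move let the fingers close. It gives the time, the measured TCP pose, the force and the opening at its end, in the units of the state.
- r.get_obs(): the state, without advancing time (a new reading comes with each control period).
- r.snapshot(name): name is "scene" or "top"; returns a dict with "frame" (480x640x3 uint8, blue, green, red), "K" (3x3 intrinsics, pixels), "T" (4x4, takes a point from camera to world coordinates). Camera axes: x right, y down, z forward; pixel columns grow to the right and rows downward; lengths in m; the calibration is good to about 2 mm. A picture is of the moment at which its call begins. There is no depth.
- r.job_done(): hands the job in, once; it reports no verdict.
The state is a dict: "t": time; "joint_pos": joint angles; "dq": joint speeds; "effort": joint torques, N m; "tool_pos": TCP position; "ee_rot": TCP orientation; "contact_force": force on the tool from outside, world axes, zero at the start; "wrist_torque": the same for the moment, N m; "opening": opening from 0.0 (shut) to 1.0 (fully open).
Only numpy, scipy, OpenCV 4.12 (cv2) and the standard library are available. Lean on these libraries where they do the work, as an engineer would, in place of code of your own. Each camera call takes 0.05 s, during which the arm holds its last target.

## Working session

There is one attempt and no reset: what is moved stays moved. The work goes in short steps, Python scripts to look and compute and a shell command to move; the robot and the scene stay as the last step left them, time stands still between calls to the robot, and variables do not carry over. Pictures are saved under pics/ and viewed, and the job is handed in when it is done.

```bash
mkdir -p pics; python3 - <<'E'
from rig import r
import cv2
o=r.get_obs(); print({k:o[k] for k in('t','tool_pos','ee_rot','opening','joint_pos')}, r.hold_point_z)
for n in('scene','top'):
    s=r.snapshot(n); cv2.imwrite(f'pics/{n}0.png',s['frame']); print(n,s['K'],s['T'])
E
```

```text
{'t': 0.0, 'tool_pos': array([0.15420817, 0.63063717, 0.23012777]), 'ee_rot': array([[-9.71397090e-01,  2.37460303e-01, -5.45573420e-04],
       [ 2.37460918e-01,  9.71393763e-01, -2.54335268e-03],
       [-7.39786794e-05, -2.60015775e-03, -9.99996617e-01]]), 'opening': 1.0025606091167152, 'joint_pos': array([-1.35747849,  0.61591081, -0.01261593,  1.42494671,  0.00813963,
        1.10338718, -0.04041784])} -0.0187
scene [[469.24132747   0.         318.65147897]
 [  0.         469.24132747 248.93956394]
 [  0.           0.           1.        ]] [[ 0.36387381  0.55345336 -0.74918971  1.30626226]
 [ 0.93144337 -0.21360438  0.29459533 -0.2582784 ]
 [ 0.00301457 -0.80502332 -0.5932355   0.71524082]
 [ 0.          0.          0.          1.        ]]
top [[563.00984873   0.         328.16213804]
 [  0.         563.00984873 254.84492725]
 [  0.           0.           1.        ]] [[ 0.0143898  -0.98107275  0.19310408  0.28765708]
 [-0.99987911 -0.01525643 -0.00300155  0.03123912]
 [ 0.00589082 -0.19303754 -0.98117369  1.42672582]
 [ 0.          0.          0.          1.        ]]
```

View pics/scene0.png

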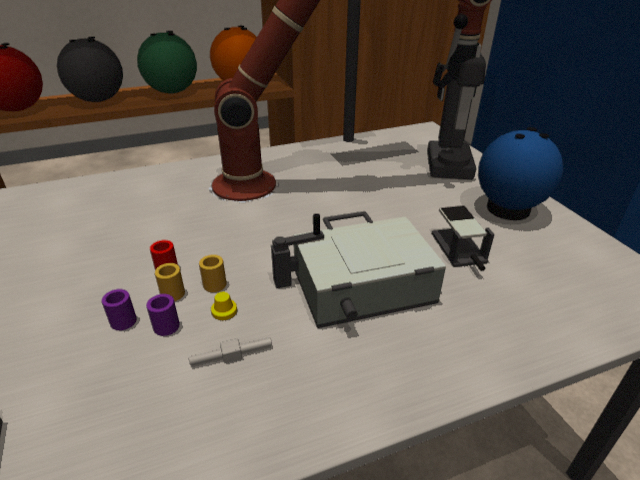

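View pics/top0.png

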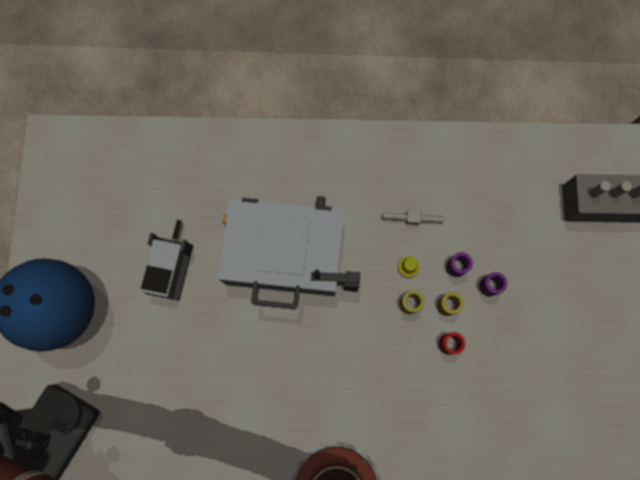

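```bash
python3 - <<'E'
import cv2,numpy as np
a=cv2.imread('pics/top0.png'); s=cv2.imread('pics/scene0.png')
f=lambda im,x0,x1,y0,y1,k:cv2.resize(im[y0:y1,x0:x1],None,fx=k,fy=k,interpolation=cv2.INTER_CUBIC)
cv2.imwrite('pics/c1.png',np.clip(f(a,130,380,180,320,3.2)*1.5,0,255))
cv2.imwrite('pics/c2.png',np.clip(f(a,370,640,160,370,2.9)*1.5,0,255))
cv2.imwrite('pics/c3.png',np.clip(f(s,90,510,190,370,1.9)*1.3,0,255))
E
```

```text
[ WARN:0@0.102] global loadsave.cpp:1063 imwrite_ Unsupported depth image for selected encoder is fallbacked to CV_8U.
```

View pics/c1.png

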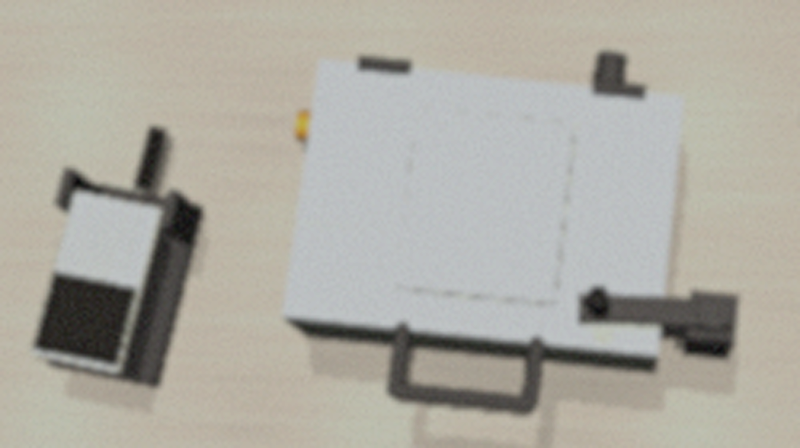

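View pics/c2.png

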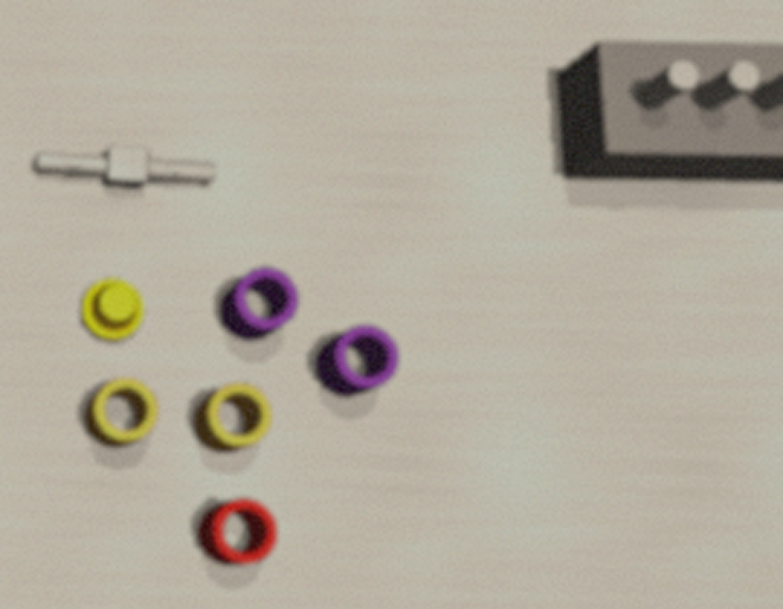

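View pics/c3.png

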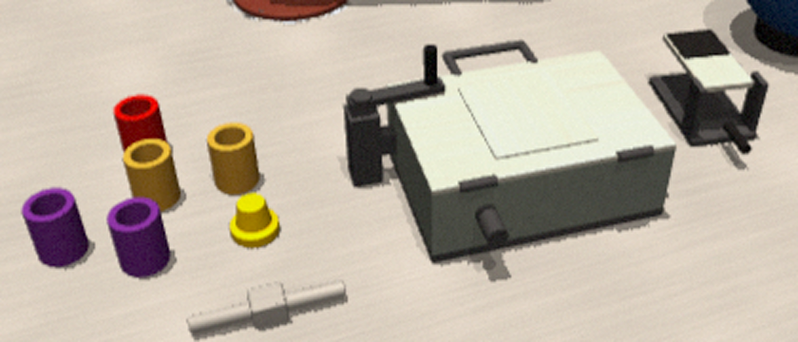

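```bash
cat > h.py <<'E'
import numpy as np,cv2
from rig import r
def cast(s,uv,z):
    d=np.linalg.solve(s['K'],np.array([uv[0],uv[1],1.0])); R=s['T'][:3,:3];c=s['T'][:3,3]
    d=R@d; return c+d*(z-c[2])/d[2]
def proj(s,p):
    R=s['T'][:3,:3];c=s['T'][:3,3]; q=s['K']@(R.T@(np.array(p)-c)); return q[:2]/q[2]
def blobs(m,amin=60):
    n,l,st,ce=cv2.connectedComponentsWithStats(m.astype(np.uint8))
    return [(i,st[i],ce[i],l==i) for i in range(1,n) if st[i][4]>=amin]
E
python3 - <<'E'
from h import *
import pickle
S={n:r.snapshot(n) for n in('top','scene')}; pickle.dump(S,open('s0.pkl','wb'))
s=S['top']; f=cv2.GaussianBlur(s['frame'],(3,3),0).astype(int)
b,g,rr=f[...,0],f[...,1],f[...,2]
print('lid',f[240,280],'bench',f[300,250],f[180,280])
m=((b-rr)>-2)&(f.sum(2)>200)
cv2.imwrite('pics/m0.png',(m*255).astype(np.uint8))
for i,st,ce,l in blobs(m,2000):
    if st[0]<200: 
        print('x',st);continue
    c=max(cv2.findContours(l.astype(np.uint8),0,2)[0],key=cv2.contourArea); h=cv2.convexHull(c)
    print(st,ce,cv2.minAreaRect(h)); a=cv2.approxPolyDP(h,6,True)[:,0]; print(a.tolist())
    for p in a: print(p,cast(s,p,.106).round(4))
for nm,s in S.items():
    hsv=cv2.cvtColor(s['frame'],cv2.COLOR_BGR2HSV); H,Sa,V=hsv[...,0],hsv[...,1],hsv[...,2]
    m=(Sa>110)&(V>60)
    for i,st,ce,l in blobs(m,50):
        print(nm,st.tolist(),ce.round(1),'hue',np.median(H[l]))
E
```

```text
lid [129 128 125] bench [ 93 101 103] [109 119 124]
[ 219  199  124   93 9141] [280.12296248 244.19089815] ((280.9592590332031, 244.8509521484375), (117.51150512695312, 81.98844146728516), 5.869600296020508)
[[230, 200], [342, 210], [334, 290], [220, 279]]
[230 200] [0.68   0.2682 0.106 ]
[342 210] [ 0.6591 -0.0048  0.106 ]
[334 290] [0.4632 0.0122 0.106 ]
[220 279] [0.4853 0.2825 0.106 ]
top [451, 253, 21, 21, 157] [460.7 263.2] hue 145.0
top [398, 256, 21, 21, 349] [408.2 266.2] hue 30.0
top [0, 263, 73, 81, 4341] [ 34.3 303.4] hue 106.0
top [486, 273, 20, 21, 160] [495.1 283. ] hue 145.0
top [402, 291, 22, 22, 225] [412.4 301.3] hue 27.0
top [441, 293, 22, 22, 226] [451.5 302.8] hue 27.0
top [443, 332, 22, 22, 246] [453.4 342.8] hue 2.0
top [317, 448, 59, 32, 590] [352.7 461.1] hue 6.0
scene [276, 0, 20, 15, 177] [284.9   5. ] hue 5.0
scene [258, 0, 90, 142, 6350] [317.8  72.7] hue 13.0
scene [354, 0, 105, 133, 9486] [401.1  61.7] hue 13.0
scene [478, 4, 12, 41, 153] [483.7  24.3] hue 13.0
scene [0, 12, 281, 122, 8272] [153.9  88. ] hue 13.0
scene [152, 42, 24, 16, 174] [163.5  47.4] hue 69.0
scene [0, 47, 33, 50, 1052] [12.  69.9] hue 2.0
scene [485, 130, 78, 56, 3169] [524.9 157.6] hue 106.0
scene [212, 171, 63, 29, 787] [240.5 188.7] hue 5.0
scene [147, 240, 37, 73, 1533] [165.6 274.2] hue 19.0
scene [199, 255, 38, 66, 1368] [216.9 286.8] hue 21.0
scene [102, 289, 27, 18, 217] [115.3 298.3] hue 144.0
```

View pics/m0.png

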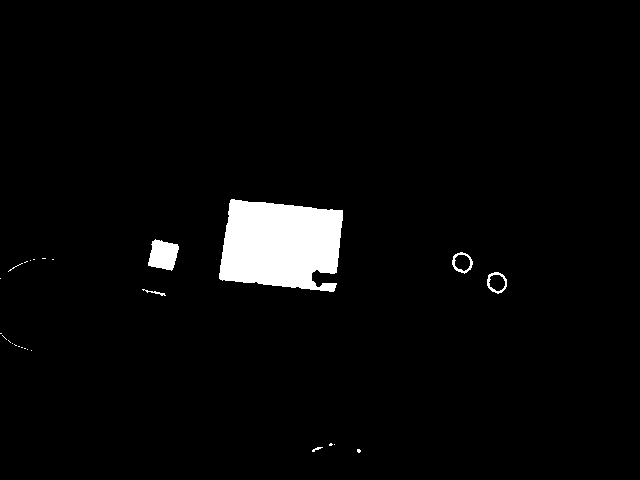

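```bash
python3 - <<'E'
from h import *
import pickle
S=pickle.load(open('s0.pkl','rb')); s=S['top'];q=S['scene']
def bx(c,yaw,p): 
    R=np.array([[np.cos(yaw),-np.sin(yaw)],[np.sin(yaw),np.cos(yaw)]]); return np.r_[np.array(c)+R@np.array(p[:2]),p[2]]
c=cast(s,(280.9,244.9),.106); print('box',c)
yaw=-.079
for n,p in dict(piv=(-.065,-.178,.119),pegtop0=(-.065,-.093,.169),handle=(-.145,0,.103),hinge=(.1,0,.1),c1=(.1,-.14,.106),c2=(-.1,-.14,.106),c3=(.1,.14,.106),c4=(-.1,.14,.106)).items():
    w=bx(c[:2],yaw,p); print(n,w.round(4),proj(s,w).round(1),proj(q,w).round(1))
print('peg top', cast(s,(316.2,273.5),.169), 'handle', cast(s,(276,304.5),.103))
for n,(u,v) in dict(A=(412.7,301.7),B=(451.8,303.3),red=(453.7,343)).items():
    p=cast(s,(u,v),.07); print(n,p.round(4),'scene top ctr',proj(q,p).round(1))
print('plug',cast(s,(408.2,266.2),.012),'tap',cast(s,(413,217),.015))
# pedal
for uv in [(141,292),(170,297),(153,239),(182,246)]: print('pedal',uv,cast(s,uv,.083).round(4))
E
```

```text
box [0.57012817 0.14086994 0.106     ]
piv [ 0.4913 -0.0314  0.119 ] [352.8 277.7] [279.  240.1]
pegtop0 [0.498  0.0533 0.169 ] [316.5 270.8] [316.1 214.9]
handle [0.4256 0.1523 0.103 ] [274.3 305.1] [343.3 215.2]
hinge [0.6698 0.133  0.1   ] [285.6 205.6] [382.9 278.1]
c1 [ 0.6588 -0.0066  0.106 ] [342.7 210.2] [317.1 288.9]
c2 [0.4594 0.0092 0.106 ] [335.2 291.6] [292.1 233.5]
c3 [0.6809 0.2725 0.106 ] [228.2 199.6] [444.7 263.7]
c4 [0.4815 0.2883 0.106 ] [217.4 280.6] [403.9 214.9]
peg top [0.49177075 0.05382549 0.169     ] handle [0.42714698 0.14825833 0.103     ]
A [ 0.4424 -0.179   0.07  ] scene top ctr [210.6 259.8]
B [ 0.4399 -0.2736  0.07  ] scene top ctr [167.3 268.7]
red [ 0.345  -0.2755  0.07  ] scene top ctr [161.5 245.1]
plug [ 0.53972278 -0.17783381  0.012     ] tap [ 0.66888921 -0.19153492  0.015     ]
pedal (141, 292) [0.4544 0.4743 0.083 ]
pedal (170, 297) [0.4434 0.4041 0.083 ]
pedal (153, 239) [0.5849 0.4553 0.083 ]
pedal (182, 246) [0.5685 0.3835 0.083 ]
```

```bash
python3 - <<'E'
import cv2,numpy as np
s=cv2.imread('pics/scene0.png');a=cv2.imread('pics/top0.png')
f=lambda im,x0,x1,y0,y1,k:np.clip(cv2.resize(im[y0:y1,x0:x1],None,fx=k,fy=k,interpolation=cv2.INTER_CUBIC)*1.4,0,255).astype(np.uint8)
cv2.imwrite('pics/c4.png',np.vstack([f(s,260,380,200,290,4.5)]))
cv2.imwrite('pics/c5.png',np.hstack([f(a,135,205,210,310,5),f(a,300,370,255,310,5)[:500]] if 0 else [f(a,135,205,210,310,5)]))
E
```

```text
(no output)
```

View pics/c4.png

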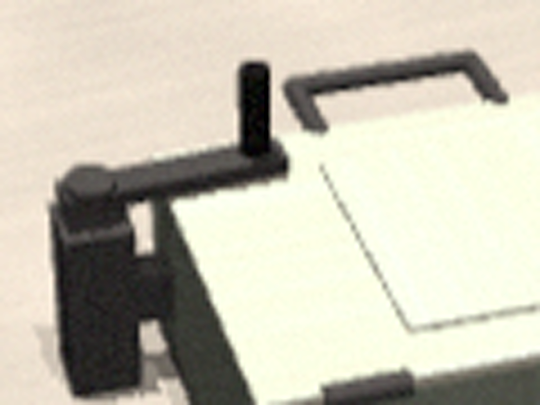

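View pics/c5.png

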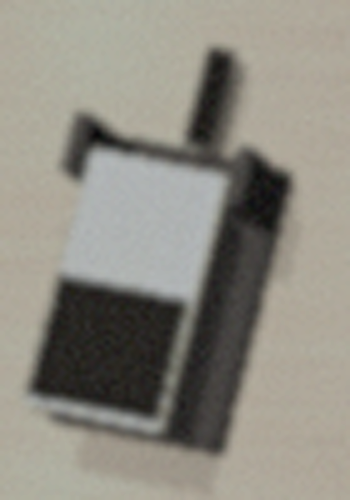

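```bash
cat >> h.py <<'E'
C=np.array([.5705,.1405]); YAW=-.079
RB=np.array([[np.cos(YAW),-np.sin(YAW)],[np.sin(YAW),np.cos(YAW)]])
def w(x,y,z): return np.r_[C+RB@np.array([x,y]),z]
def peg(a,z=.154): return w(-.065-.085*np.sin(a),-.178+.085*np.cos(a),z)
def bar(t,y=0): return w(.1-.245*np.cos(t)+.003*np.sin(t),y,.1+.245*np.sin(t)+.003*np.cos(t))
def go(*pts,off=(0,0,-.0187)):
    "print chained steps (units of 40 mm, tool axes) to grasp-point targets; off to TCP"
    o=r.get_obs(); R=o['ee_rot']; p=np.array(o['tool_pos'])
    for t in pts:
        t=np.array(t)+off; d=R.T@(t-p)/.04; n=int(np.ceil(abs(d).max())); 
        print('->',t.round(3),'units',d.round(2),'rows',n,'each',(d/max(n,1)).round(2),'reach',np.hypot(*t[:2]).round(3)); p=t
def st():
    o=r.get_obs(); print('t',round(o['t'],2),'tcp',o['tool_pos'].round(4),'y',o['ee_rot'][:,1].round(3),'z',o['ee_rot'][:,2].round(3),'F',np.round(o['contact_force'],1),'op',round(o['opening'],3),'j',o['joint_pos'].round(2))
E
python3 - <<'E'
from h import *
import pickle
S=pickle.load(open('s0.pkl','rb'))
for a in (0,.04,.08,.12): 
    p=peg(a,.169); print(a,p.round(4),proj(S['top'],p).round(1),proj(S['scene'],p).round(1))
f=S['top']['frame'][262:284,304:328]; m=f.sum(2)<75; print(m.astype(int)) 
print('pedal pad',cast(S['top'],(156.8,279.7),.083))
E
python3 -m creep '[[0,0,-1,0,0,1,0.2],[0,0,0,0,0,1,0.2],[0,0,0,0,0,1,0.2],[0,0,0,0,0,1,0.2],[0,0,0,0,0,1,0.2],[0,0,0,0,0,1,0.2],[0,0,0,0,0,1,0.2],[0,0,0,0,0,1,0.2]]'; python3 -c "
from h import *
st();go(peg(.07,.254))"
```

```text
0 [0.4984 0.0529 0.169 ] [316.7 270.6] [316. 215.]
0.04 [0.495  0.0531 0.169 ] [316.5 272.1] [315.5 214.2]
0.08 [0.4916 0.0532 0.169 ] [316.5 273.6] [315.  213.4]
0.12 [0.4882 0.0531 0.169 ] [316.5 275.1] [314.4 212.7]
[[0 0 0 0 0 0 0 0 0 0 0 0 0 0 0 0 0 0 0 0 0 0 0 0]
 [0 0 0 0 0 0 0 0 0 0 0 0 0 0 0 0 0 0 0 0 0 0 0 0]
 [0 0 0 0 0 0 0 0 0 0 0 0 0 0 0 0 0 0 0 0 0 0 0 0]
 [0 0 0 0 0 0 0 0 0 0 0 0 0 0 0 0 0 0 0 0 0 0 0 0]
 [0 0 0 0 0 0 0 0 0 0 0 0 0 0 0 0 0 0 0 0 0 0 0 0]
 [0 0 0 0 0 0 0 0 0 0 0 0 0 0 0 0 0 0 0 0 0 0 0 0]
 [0 0 0 0 0 0 0 0 0 0 0 0 0 0 0 0 0 0 0 0 0 0 0 0]
 [0 0 0 0 0 0 0 0 0 0 0 0 0 0 0 0 0 0 0 0 0 0 0 0]
 [0 0 0 0 0 0 0 0 0 0 0 0 0 0 0 0 0 0 0 0 0 0 0 0]
 [0 0 0 0 0 0 0 0 0 0 0 0 0 0 0 0 0 0 0 0 0 0 0 0]
 [0 0 0 0 0 0 0 0 0 0 0 0 0 0 0 0 0 0 0 0 0 0 0 0]
 [0 0 0 0 0 0 0 0 0 0 0 0 0 1 0 0 0 0 0 0 0 0 0 0]
 [0 0 0 0 0 0 0 0 0 0 0 0 0 0 0 0 0 0 0 0 0 0 0 0]
 [0 0 0 0 0 0 0 0 0 0 0 1 0 1 1 1 0 0 0 0 0 0 0 0]
 [0 0 0 0 0 0 0 0 0 0 0 1 1 1 1 0 0 0 0 0 0 0 0 0]
 [0 0 0 0 0 0 0 0 0 0 0 1 1 1 1 0 0 0 0 0 0 0 0 0]
 [0 0 0 0 0 0 0 0 0 0 0 0 0 1 0 0 0 0 0 0 0 0 0 0]
 [0 0 0 0 0 0 0 0 0 0 0 0 0 0 0 0 0 0 0 0 0 0 0 0]
 [0 0 0 0 0 0 0 0 0 0 0 0 0 0 0 0 0 0 0 0 0 0 0 0]
 [0 0 0 0 0 0 0 0 0 0 0 0 0 0 0 0 0 0 0 0 0 0 0 0]
 [0 0 0 0 0 0 0 0 0 0 0 0 0 0 0 0 0 0 0 0 0 0 0 0]
 [0 0 0 0 0 0 0 0 0 0 0 0 0 0 0 0 0 0 0 0 0 0 0 0]]
pedal pad [0.48472974 0.43870652 0.083     ]
t: 1.2
tool_pos: [0.1541, 0.6312, 0.2709]
ee_rot: [[0.071, 0.997, -0.0], [0.997, -0.071, -0.001], [-0.001, -0.0, -1.0]]
contact_force: [-1.4, 0.0, 0.3]
opening: 0.603
t 1.2 tcp [0.1541 0.6312 0.2709] y [ 0.997 -0.071 -0.   ] z [-0.    -0.001 -1.   ] F [-1.4  0.   0.3] op 0.603 j [-1.56  0.6   0.36  1.37 -0.21  1.2  -1.26]
-> [0.492 0.053 0.235] units [-13.82   9.46   0.9 ] rows 14 each [-0.99  0.68  0.06] reach 0.495
```

```bash
python3 -m creep '[[-0.99,0.68,0,0,0,0,0.2],[-0.99,0.68,0,0,0,0,0.2],[-0.99,0.68,0,0,0,0,0.2],[-0.99,0.68,0,0,0,0,0.2],[-0.99,0.68,0,0,0,0,0.2],[-0.99,0.68,0,0,0,0,0.2],[-0.99,0.68,0,0,0,0,0.2]]' >/dev/null; python3 -m creep '[[-0.99,0.68,0,0,0,0,0.2],[-0.99,0.68,0,0,0,0,0.2],[-0.99,0.68,0,0,0,0,0.2],[-0.99,0.68,0,0,0,0,0.2],[-0.99,0.68,0,0,0,0,0.2],[-0.99,0.68,0,0,0,0,0.2],[-0.96,0.62,0,0,0,0,0.2]]'; python3 -c "
from h import *
st();go(peg(.07,.254),peg(.07))
s=r.snapshot('scene');cv2.imwrite('pics/s1.png',cv2.resize(s['frame'][140:300,220:460],None,fx=3,fy=3))"
```

```text
t: 2.95
tool_pos: [0.4965, 0.0534, 0.2713]
ee_rot: [[0.065, 0.998, 0.0], [0.998, -0.065, 0.0], [0.0, 0.0, -1.0]]
contact_force: [0.7, 0.2, 0.8]
opening: 0.6
t 2.95 tcp [0.4965 0.0534 0.2713] y [ 0.998 -0.065  0.   ] z [ 0.  0. -1.] F [0.7 0.2 0.8] op 0.6 j [-0.52  0.37  0.53  1.8  -0.21  1.03  0.02]
-> [0.492 0.053 0.235] units [-0.01 -0.1   0.9 ] rows 1 each [-0.01 -0.1   0.9 ] reach 0.495
-> [0.492 0.053 0.135] units [-0.  -0.   2.5] rows 3 each [-0.   -0.    0.83] reach 0.495
```

View pics/s1.png

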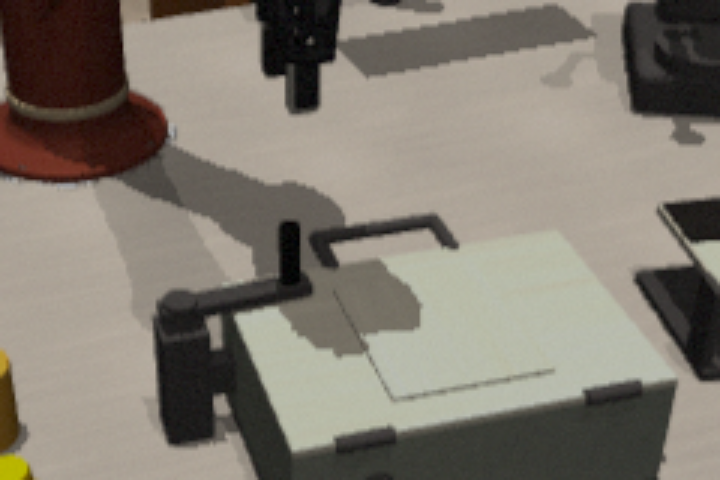

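```bash
python3 -m creep '[[0,-0.1,0.85,0,0,0,0.2],[0,0,0.85,0,0,0,0.2],[0,0,0.85,0,0,0,0.2],[0,0,0.8,0,0,0,0.2],[0,0,0,0,0,0,-1],[0,0,0,0,0,0,-1],[0,0,0,0,0,0,-1],[0,0,0,0,0,0,-1]]' 30; python3 -c "
from h import *
st();go(*[peg(a) for a in (.2,.4,.6,.8,1.0,1.2,1.4,1.57)])"
```

```text
t: 4.0
tool_pos: [0.4929, 0.055, 0.1384]
ee_rot: [[0.065, 0.998, 0.003], [0.998, -0.065, 0.0], [0.0, 0.003, -1.0]]
contact_force: [1.8, -0.1, -0.4]
opening: 0.176
t 4.0 tcp [0.4929 0.055  0.1384] y [ 0.998 -0.065  0.003] z [ 0.003  0.    -1.   ] F [ 1.8 -0.1 -0.4] op 0.176 j [-0.45  0.54  0.44  1.98 -0.35  0.69  0.13]
-> [0.481 0.053 0.135] units [-0.08 -0.28  0.08] rows 1 each [-0.08 -0.28  0.08] reach 0.484
-> [0.465 0.049 0.135] units [-0.12 -0.41 -0.  ] rows 1 each [-0.12 -0.41 -0.  ] reach 0.467
-> [0.449 0.042 0.135] units [-0.2  -0.38 -0.  ] rows 1 each [-0.2  -0.38 -0.  ] reach 0.451
-> [0.436 0.032 0.135] units [-0.27 -0.33 -0.  ] rows 1 each [-0.27 -0.33 -0.  ] reach 0.437
-> [0.424 0.02  0.135] units [-0.33 -0.27 -0.  ] rows 1 each [-0.33 -0.27 -0.  ] reach 0.424
-> [0.415 0.005 0.135] units [-0.38 -0.2  -0.  ] rows 1 each [-0.38 -0.2  -0.  ] reach 0.415
-> [ 0.409 -0.011  0.135] units [-0.41 -0.12 -0.  ] rows 1 each [-0.41 -0.12 -0.  ] reach 0.409
-> [ 0.407 -0.025  0.135] units [-0.36 -0.04 -0.  ] rows 1 each [-0.36 -0.04 -0.  ] reach 0.408
```

```bash
python3 -m creep '[[-0.04,-0.14,0,0,0,0,-1],[-0.04,-0.14,0,0,0,0,-1],[-0.06,-0.2,0,0,0,0,-1],[-0.06,-0.21,0,0,0,0,-1],[-0.1,-0.19,0,0,0,0,-1],[-0.1,-0.19,0,0,0,0,-1],[-0.13,-0.17,0,0,0,0,-1],[-0.14,-0.16,0,0,0,0,-1]]'; python3 -c "
from h import *
st();go(*[peg(a) for a in (.8,1.0,1.2,1.4,1.57)])"
```

```text
t: 5.0
tool_pos: [0.4353, 0.0316, 0.1381]
ee_rot: [[0.065, 0.998, 0.003], [0.998, -0.065, 0.0], [0.0, 0.003, -1.0]]
contact_force: [2.9, 3.2, 5.9]
opening: 0.179
t 5.0 tcp [0.4353 0.0316 0.1381] y [ 0.998 -0.065  0.003] z [ 0.003  0.    -1.   ] F [2.9 3.2 5.9] op 0.179 j [-0.43  0.46  0.44  2.14 -0.34  0.6   0.18]
-> [0.436 0.032 0.135] units [0.01 0.01 0.07] rows 1 each [0.01 0.01 0.07] reach 0.437
-> [0.424 0.02  0.135] units [-0.33 -0.27 -0.  ] rows 1 each [-0.33 -0.27 -0.  ] reach 0.424
-> [0.415 0.005 0.135] units [-0.38 -0.2  -0.  ] rows 1 each [-0.38 -0.2  -0.  ] reach 0.415
-> [ 0.409 -0.011  0.135] units [-0.41 -0.12 -0.  ] rows 1 each [-0.41 -0.12 -0.  ] reach 0.409
-> [ 0.407 -0.025  0.135] units [-0.36 -0.04 -0.  ] rows 1 each [-0.36 -0.04 -0.  ] reach 0.408
```

```bash
python3 -m creep '[[-0.16,-0.13,0,0,0,0,-1],[-0.17,-0.13,0,0,0,0,-1],[-0.19,-0.1,0,0,0,0,-1],[-0.19,-0.1,0,0,0,0,-1],[-0.2,-0.06,0,0,0,0,-1],[-0.21,-0.06,0,0,0,0,-1],[-0.18,-0.02,0,0,0,0,-1],[-0.18,-0.02,0,0,0,0,-1]]'; python3 -c "
from h import *
st();go(*[peg(a) for a in (1.57,1.65)])"
```

```text
t: 6.0
tool_pos: [0.4104, -0.0257, 0.1381]
ee_rot: [[0.064, 0.998, 0.01], [0.998, -0.064, -0.001], [-0.0, 0.01, -1.0]]
contact_force: [12.3, 4.5, -3.1]
opening: 0.178
t 6.0 tcp [ 0.4104 -0.0257  0.1381] y [ 0.998 -0.064  0.01 ] z [ 0.01  -0.001 -1.   ] F [12.3  4.5 -3.1] op 0.178 j [-0.3   0.43  0.43  2.2  -0.33  0.56  0.31]
-> [ 0.407 -0.025  0.135] units [ 0.01 -0.09  0.07] rows 1 each [ 0.01 -0.09  0.07] reach 0.408
-> [ 0.407 -0.032  0.135] units [-0.17  0.    0.  ] rows 1 each [-0.17  0.    0.  ] reach 0.408
```

```bash
python3 -m creep '[[-0.1,0,0,0,0,0,-1],[0,0,0,0,0,0,0.2],[0,0,0,0,0,0,0.2],[0,0,-1,0,0,0,0.2],[0,0,-1,0,0,0,0.2],[0,0,-0.5,0,0,0,0],[0,0,0,0,0,0,0]]'; python3 -c "
from h import *
st();
b=bar(0);u=b+np.r_[0,0,.09]
go((b[0],b[1],.22),b)
s=r.snapshot('top');cv2.imwrite('pics/t2.png',cv2.resize(s['frame'][180:380,200:400],None,fx=3,fy=3))
print('bar shut measured', cast(s,(0,0),.103)[:0])"
```

```text
t: 6.88
tool_pos: [0.4045, -0.03, 0.2377]
ee_rot: [[0.066, 0.998, 0.0], [0.998, -0.066, 0.0], [0.0, 0.0, -1.0]]
contact_force: [-0.8, 0.5, 0.6]
opening: 0.501
t 6.88 tcp [ 0.4045 -0.03    0.2377] y [ 0.998 -0.066  0.   ] z [ 0.  0. -1.] F [-0.8  0.5  0.6] op 0.501 j [-0.41  0.26  0.55  2.08 -0.18  0.85  0.17]
-> [0.426 0.152 0.201] units [4.57 0.23 0.91] rows 5 each [0.91 0.05 0.18] reach 0.452
-> [0.426 0.152 0.084] units [-0.   -0.    2.92] rows 3 each [-0.   -0.    0.97] reach 0.452
bar shut measured []
```

View pics/t2.png

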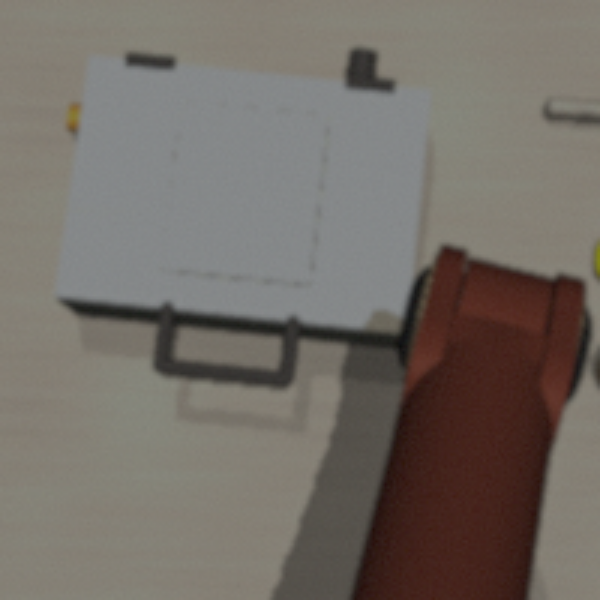

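```bash
python3 -m creep '[[0.91,0.05,0.1,0,0,0,0],[0.91,0.05,0.2,0,0,0,0],[0.91,0.05,0.2,0,0,0,0],[0.91,0.05,0.2,0,0,0,0],[0.91,0.04,0.2,0,0,0,0],[0,0,0.5,0,0,0,0]]';python3 -c "
from h import *
st();b=bar(0); go(b)"
```

```text
t: 7.68
tool_pos: [0.4258, 0.1542, 0.1793]
ee_rot: [[0.06, 0.998, -0.002], [0.998, -0.06, -0.0], [-0.0, -0.002, -1.0]]
contact_force: [0.5, -0.4, 0.6]
opening: 0.502
t 7.67 tcp [0.4258 0.1542 0.1793] y [ 0.998 -0.06  -0.002] z [-0.002 -0.    -1.   ] F [ 0.5 -0.4  0.6] op 0.502 j [-0.71  0.41  0.44  2.04 -0.26  0.74 -0.17]
-> [0.426 0.152 0.084] units [-0.06  0.01  2.38] rows 3 each [-0.02  0.    0.79] reach 0.452
```

```bash
python3 -m creep '[[-0.05,0,0.8,0,0,0.1,0],[0,0,0.8,0,0,0,0],[0,0,0.77,0,0,0,0],[0,0,0,0,0,0,-1],[0,0,0,0,0,0,-1],[0,0,0,0,0,0,-1],[0,0,0,0,0,0,-1]]' 60;python3 -c "
from h import *
st(); go(*[bar(t) for t in np.arange(0,1.71,.1)])"
```

```text
t: 8.55
tool_pos: [0.431, 0.1474, 0.0879]
ee_rot: [[0.086, 0.996, 0.009], [0.996, -0.086, -0.002], [-0.001, 0.009, -1.0]]
contact_force: [5.4, -3.4, -3.3]
opening: 0.12
t 8.55 tcp [0.431  0.1474 0.0879] y [ 0.996 -0.086  0.009] z [ 0.009 -0.002 -1.   ] F [ 5.4 -3.4 -3.3] op 0.12 j [-0.62  0.57  0.34  2.14 -0.38  0.49 -0.07]
-> [0.426 0.152 0.084] units [ 0.1  -0.14  0.09] rows 1 each [ 0.1  -0.14  0.09] reach 0.452
-> [0.427 0.152 0.109] units [-0.    0.04 -0.61] rows 1 each [-0.    0.04 -0.61] reach 0.454
-> [0.431 0.152 0.133] units [ 0.   0.1 -0.6] rows 1 each [ 0.   0.1 -0.6] reach 0.457
-> [0.438 0.151 0.157] units [ 0.    0.16 -0.59] rows 1 each [ 0.    0.16 -0.59] reach 0.463
-> [0.446 0.15  0.179] units [ 0.    0.22 -0.57] rows 1 each [ 0.    0.22 -0.57] reach 0.471
-> [0.457 0.149 0.201] units [ 0.    0.28 -0.55] rows 1 each [ 0.    0.28 -0.55] reach 0.481
-> [0.47  0.148 0.222] units [ 0.    0.33 -0.51] rows 1 each [ 0.    0.33 -0.51] reach 0.493
-> [0.485 0.147 0.241] units [ 0.    0.38 -0.48] rows 1 each [ 0.    0.38 -0.48] reach 0.507
-> [0.502 0.146 0.259] units [ 0.   
[... 179 characters left out ...]
 0.    0.51 -0.35] rows 1 each [ 0.    0.51 -0.35] reach 0.559
-> [0.562 0.141 0.301] units [ 0.    0.54 -0.29] rows 1 each [ 0.    0.54 -0.29] reach 0.58
-> [0.584 0.139 0.311] units [ 0.    0.56 -0.24] rows 1 each [ 0.    0.56 -0.24] reach 0.601
-> [0.608 0.138 0.318] units [ 0.    0.59 -0.18] rows 1 each [ 0.    0.59 -0.18] reach 0.623
-> [0.632 0.136 0.323] units [ 0.    0.6  -0.12] rows 1 each [ 0.    0.6  -0.12] reach 0.646
-> [0.656 0.134 0.326] units [ 0.    0.61 -0.06] rows 1 each [ 0.    0.61 -0.06] reach 0.669
-> [0.68  0.132 0.326] units [0.   0.61 0.  ] rows 1 each [0.   0.61 0.  ] reach 0.693
-> [0.705 0.13  0.324] units [0.   0.61 0.06] rows 1 each [0.   0.61 0.06] reach 0.716
```

```bash
python3 -m creep '[[0,0.02,-0.3,0,0,0,-1],[0,0.02,-0.31,0,0,0,-1],[0,0.05,-0.3,0,0,0,-1],[0,0.05,-0.3,0,0,0,-1],[0,0.08,-0.3,0,0,0,-1],[0,0.08,-0.29,0,0,0,-1],[0,0.22,-0.57,0,0,0,-1],[0,0.28,-0.55,0,0,0,-1]]';python3 -c "
from h import *
st(); go(bar(.5))"
```

```text
t: 9.55
tool_pos: [0.4634, 0.1444, 0.2051]
ee_rot: [[0.086, 0.996, 0.011], [0.996, -0.086, -0.002], [-0.002, 0.011, -1.0]]
contact_force: [13.6, -2.5, -13.3]
opening: 0.119
t 9.55 tcp [0.4634 0.1444 0.2051] y [ 0.996 -0.086  0.011] z [ 0.011 -0.002 -1.   ] F [ 13.6  -2.5 -13.3] op 0.119 j [-0.69  0.42  0.47  1.94 -0.25  0.83 -0.17]
-> [0.457 0.149 0.201] units [ 0.11 -0.16  0.09] rows 1 each [ 0.11 -0.16  0.09] reach 0.481
```

```bash
python3 -m creep '[[0,0.4,-0.5,0,0,0,-1],[0,0.39,-0.48,0,0,0,-1],[0,0.43,-0.44,0,0,0,-1],[0,0.47,-0.39,0,0,0,-1],[0,0.51,-0.35,0,0,0,-1],[0,0.54,-0.29,0,0,0,-1],[0,0.56,-0.24,0,0,0,-1],[0,0.59,-0.18,0,0,0,-1]]';python3 -c "
from h import *
st(); go(bar(1.3))"
```

```text
t: 10.55
tool_pos: [0.6117, 0.1311, 0.3213]
ee_rot: [[0.085, 0.996, -0.004], [0.996, -0.085, -0.002], [-0.003, -0.003, -1.0]]
contact_force: [-4.6, -2.8, 6.1]
opening: 0.115
t 10.55 tcp [0.6117 0.1311 0.3213] y [ 0.996 -0.085 -0.003] z [-0.004 -0.002 -1.   ] F [-4.6 -2.8  6.1] op 0.115 j [-0.52  0.55  0.49  1.36 -0.25  1.3  -0.11]
-> [0.608 0.138 0.318] units [ 0.15 -0.11  0.08] rows 1 each [ 0.15 -0.11  0.08] reach 0.623
```

Now to about 1.7 rad, then release and rise.

```bash
python3 -m creep '[[0,0.6,-0.12,0,0,0,-1],[0,0.61,-0.06,0,0,0,-1],[0,0.61,0,0,0,0,-1],[0,0.61,0.06,0,0,0,-1],[0,0,0,0,0,0,-1],[0,0,0,0,0,0,0.2],[0,0,0,0,0,0,0.2],[0,0,0,0,0,0,0.2]]';python3 -c "
from h import *
st(); go(bar(1.7))"; python3 -m creep '[[0,0,-0.7,0,0,0,0.2],[0,0,-0.8,0,0,0,0.2],[0,0,-0.5,0,0,0,0.2],[0,0,0,0,0,0,0.2]]'; python3 -c "
from h import *
for n in ('scene','top'):
  s=r.snapshot(n);cv2.imwrite('pics/%s3.png'%n,s['frame'])"
```

```text
t: 11.55
tool_pos: [0.71, 0.1266, 0.3228]
ee_rot: [[0.082, 0.997, -0.001], [0.997, -0.082, 0.001], [0.0, -0.001, -1.0]]
contact_force: [-0.3, -0.2, 0.5]
opening: 0.595
t 11.55 tcp [0.71   0.1266 0.3228] y [ 0.997 -0.082 -0.001] z [-0.001  0.001 -1.   ] F [-0.3 -0.2  0.5] op 0.595 j [-0.41  0.72  0.47  1.02 -0.31  1.46 -0.09]
-> [0.705 0.13  0.324] units [ 0.07 -0.14 -0.03] rows 1 each [ 0.07 -0.14 -0.03] reach 0.716
t: 12.05
tool_pos: [0.7109, 0.126, 0.4047]
ee_rot: [[0.082, 0.997, 0.004], [0.997, -0.082, 0.0], [0.001, 0.004, -1.0]]
contact_force: [0.7, 0.1, 0.7]
opening: 0.601
```

View pics/scene3.png

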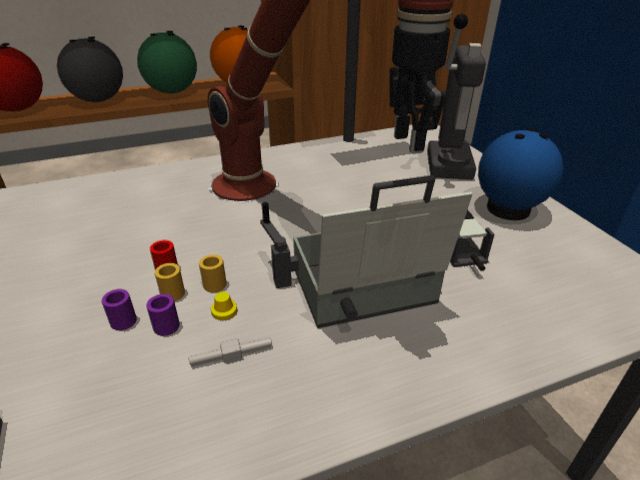

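View pics/top3.png

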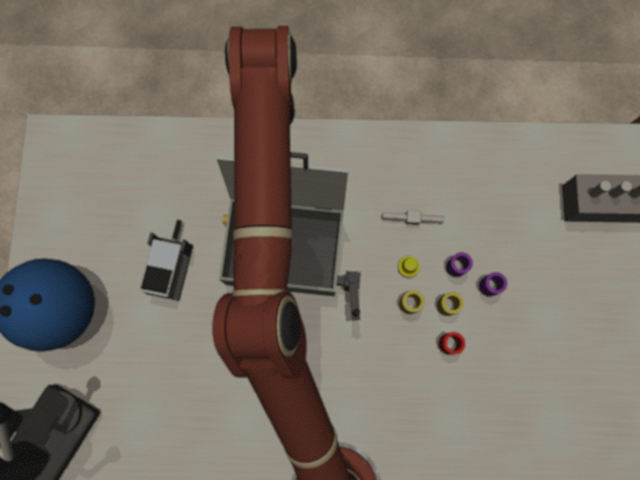

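```bash
python3 -m creep '[[0,-1,0,0,0,1,0.2],[0.17,-0.98,0,0,0,1,0.2],[0.34,-0.94,0,0,0,1,0.2],[0.5,-0.86,0,0,0,1,0.2],[0.64,-0.76,0,0,0,1,0.6],[0,0,0,0,0,1,0.6],[0,0,0,0,0,1,0.6],[0,0,0,0,0,1,0.6]]'; python3 -c "
from h import *
st(); go((.4424,-.179,.2))"
```

```text
t: 13.15
tool_pos: [0.5848, 0.2497, 0.4011]
ee_rot: [[0.996, 0.086, -0.003], [0.086, -0.996, -0.001], [-0.003, 0.001, -1.0]]
contact_force: [0.1, 0.4, -0.5]
opening: 0.797
t 13.15 tcp [0.5848 0.2497 0.4011] y [ 0.086 -0.996  0.001] z [-0.003 -0.001 -1.   ] F [ 0.1  0.4 -0.5] op 0.797 j [-0.85  0.6   0.84  1.17 -0.43  1.55 -1.58]
-> [ 0.442 -0.179  0.181] units [-4.45 10.37  5.52] rows 11 each [-0.4   0.94  0.5 ] reach 0.477
```

```bash
python3 -m creep '[[0,0,0,0,0,0.95,0.6],[0,0,0,0,0,0,0.6]]'; python3 -c "
from h import *
st(); go((.4424,-.179,.4197),(.4424,-.179,.15))"
```

```text
t: 13.4
tool_pos: [0.5849, 0.2497, 0.4012]
ee_rot: [[0.997, -0.072, -0.003], [-0.072, -0.997, -0.001], [-0.003, 0.001, -1.0]]
contact_force: [-1.0, 0.1, -0.8]
opening: 0.803
t 13.4 tcp [0.5849 0.2497 0.4012] y [-0.072 -0.997  0.001] z [-0.003 -0.001 -1.   ] F [-1.   0.1 -0.8] op 0.803 j [-0.86  0.61  0.88  1.17 -0.45  1.56 -1.72]
-> [ 0.442 -0.179  0.401] units [-2.78 10.95  0.03] rows 11 each [-0.25  1.    0.  ] reach 0.477
-> [ 0.442 -0.179  0.131] units [ 0.02 -0.01  6.74] rows 7 each [ 0.   -0.    0.96] reach 0.477
```

```bash
python3 -m creep '[[-0.25,1,0,0,0,0,0.6],[-0.25,1,0,0,0,0,0.6],[-0.25,1,0,0,0,0,0.6],[-0.25,1,0,0,0,0,0.6],[-0.25,1,0,0,0,0,0.6],[-0.25,1,0,0,0,0,0.6],[-0.25,1,0,0,0,0,0.6],[-0.25,1,0,0,0,0,0.6]]' >/dev/null;  python3 -m creep '[[-0.25,1,0.6,0,0,0,0.6],[-0.25,1,0.9,0,0,0,0.6],[-0.28,0.95,0.9,0,0,0,0.6],[0,0,0.9,0,0,0,0.6],[0,0,0.9,0,0,0,0.6],[0,0,0.5,0,0,0,0.6],[0,0,0,0,0,0,0.6]]';  python3 -c "
from h import *
s=r.snapshot('scene');cv2.imwrite('pics/s4.png',cv2.resize(s['frame'][150:360,80:330],None,fx=3,fy=2.8))
st(); go((.4424,-.179,.2),(.4424,-.179,.045))"
```

```text
t: 15.28
tool_pos: [0.441, -0.1783, 0.2134]
ee_rot: [[0.997, -0.072, -0.004], [-0.072, -0.997, 0.002], [-0.004, -0.001, -1.0]]
contact_force: [0.4, -0.7, 0.3]
opening: 0.797
t 15.32 tcp [ 0.4419 -0.179   0.2146] y [-0.072 -0.997 -0.   ] z [-0.002  0.    -1.   ] F [ 0.2 -0.6  1. ] op 0.797 j [-0.25  0.48  0.86  1.95 -0.46  0.92 -0.8 ]
-> [ 0.442 -0.179  0.181] units [0.01 0.   0.83] rows 1 each [0.01 0.   0.83] reach 0.477
-> [ 0.442 -0.179  0.026] units [0.01 0.   3.87] rows 4 each [0.   0.   0.97] reach 0.477
```

View pics/s4.png

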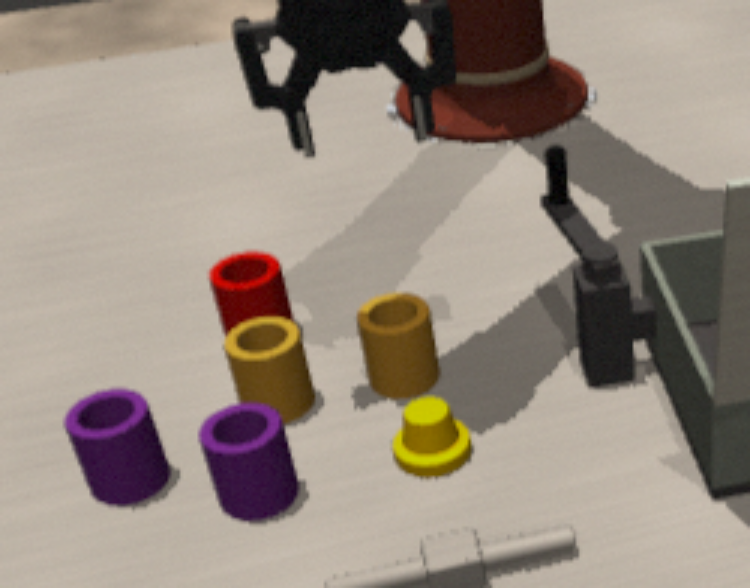

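```bash
python3 -m creep '[[0,0,0.95,0,0,0,0.6],[0,0,0.95,0,0,0,0.6],[0,0,0.95,0,0,0,0.6],[0,0,0.95,0,0,0,0.6],[0,0,0.85,0,0,0,0.6],[0,0,0,0,0,0,0.6],[0,0,0,0,0,0,-1],[0,0,0,0,0,0,-1]]' 70;  python3 -m creep '[[0,0,0,0,0,0,-1],[0,0,0,0,0,0,-1],[0,0,0,0,0,0,-1]]'; python3 -c "
from h import *
st();"
```

```text
t: 16.32
tool_pos: [0.4436, -0.18, 0.0307]
ee_rot: [[0.997, -0.073, 0.003], [-0.073, -0.997, -0.002], [0.004, 0.002, -1.0]]
contact_force: [-0.1, -1.0, 3.0]
opening: 0.6
t: 16.7
tool_pos: [0.4435, -0.18, 0.0306]
ee_rot: [[0.997, -0.074, 0.004], [-0.074, -0.997, -0.002], [0.004, 0.001, -1.0]]
contact_force: [-0.1, -0.2, 7.2]
opening: 0.607
t 16.7 tcp [ 0.4435 -0.18    0.0306] y [-0.074 -0.997  0.001] z [ 0.004 -0.002 -1.   ] F [-0.1 -0.2  7.2] op 0.607 j [-0.01  0.74  0.53  2.11 -0.81  0.49 -0.5 ]
```

```bash
python3 -m creep '[[0,0,-0.5,0,0,0,-1],[0,0,-0.9,0,0,0,-1],[0,0,-0.9,0,0,0,-1],[0,0,-0.9,0,0,0,-1],[0,0,-0.9,0,0,0,-1],[0,0,-0.9,0,0,0,-1],[0,0,-0.4,0,0,0,-1]]';python3 -c "
from h import *
st(); p=w(.045,-.0685,.2637); go((p[0],p[1],.2637)); print(p)
s=r.snapshot('scene');cv2.imwrite('pics/s5.png',cv2.resize(s['frame'][120:360,80:330],None,fx=2.5,fy=2.5))"
```

```text
t: 17.58
tool_pos: [0.4425, -0.1791, 0.2465]
ee_rot: [[0.997, -0.073, 0.002], [-0.073, -0.997, -0.0], [0.002, -0.0, -1.0]]
contact_force: [0.5, 0.3, -3.3]
opening: 0.606
t 17.57 tcp [ 0.4425 -0.1791  0.2465] y [-0.073 -0.997 -0.   ] z [ 0.002 -0.    -1.   ] F [ 0.5  0.3 -3.3] op 0.606 j [-0.28  0.45  0.91  1.9  -0.42  0.99 -0.83]
-> [0.61  0.069 0.245] units [ 3.72 -6.48  0.05] rows 7 each [ 0.53 -0.93  0.01] reach 0.614
[0.60995378 0.06866234 0.2637    ]
```

View pics/s5.png

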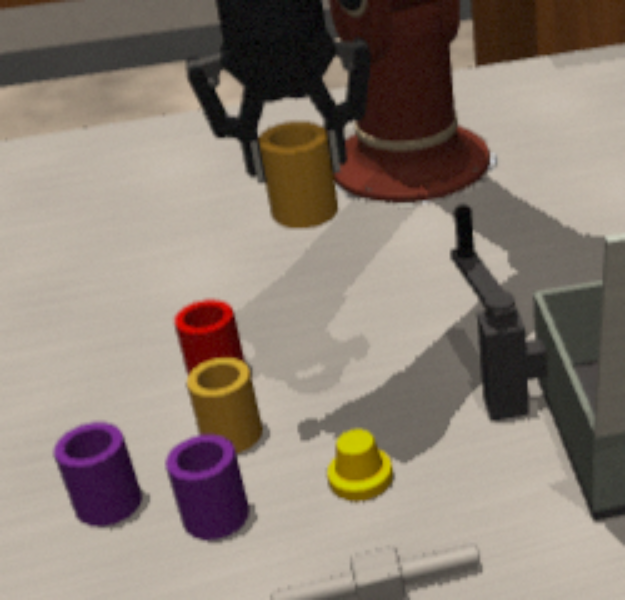

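```bash
python3 -m creep '[[0.53,-0.93,0,0,0,0,-1],[0.53,-0.93,0,0,0,0,-1],[0.53,-0.93,0,0,0,0,-1],[0.53,-0.93,0,0,0,0,-1],[0.53,-0.92,0,0,0,0,-1],[0.53,-0.92,0,0,0,0,-1],[0.53,-0.92,0,0,0,0,-1],[0,0,0,0,0,0,-1]]';python3 -c "
from h import *
st(); p=w(.045,-.0685,.0); go((p[0],p[1],.1),(p[0],p[1],.0465+.0187),off=(0,0,-.0187))
for n in ('top','scene'):
  s=r.snapshot(n);cv2.imwrite('pics/%s6.png'%n,cv2.resize(s['frame'][100:340,180:480],None,fx=2.5,fy=2.5))"
```

```text
t: 18.62
tool_pos: [0.6099, 0.0744, 0.2415]
ee_rot: [[0.998, -0.065, -0.004], [-0.065, -0.998, 0.003], [-0.004, -0.002, -1.0]]
contact_force: [-1.3, 0.2, -4.5]
opening: 0.605
t 18.62 tcp [0.6099 0.0744 0.2415] y [-0.065 -0.998 -0.002] z [-0.004  0.003 -1.   ] F [-1.3  0.2 -4.5] op 0.605 j [-0.62  0.67  0.85  1.53 -0.53  1.18 -1.31]
-> [0.61  0.069 0.081] units [0.03 0.15 4.  ] rows 5 each [0.01 0.03 0.8 ] reach 0.614
-> [0.61  0.069 0.047] units [0.   0.   0.87] rows 1 each [0.   0.   0.87] reach 0.614
```

View pics/top6.png

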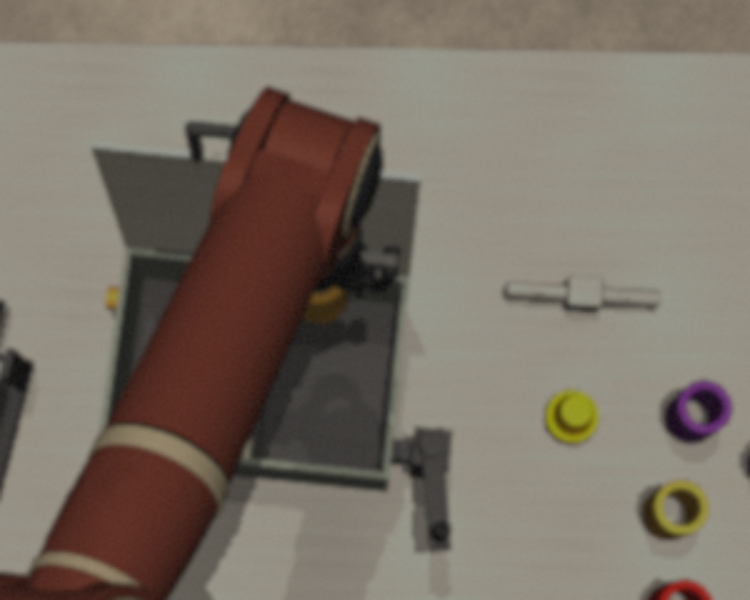

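View pics/scene6.png

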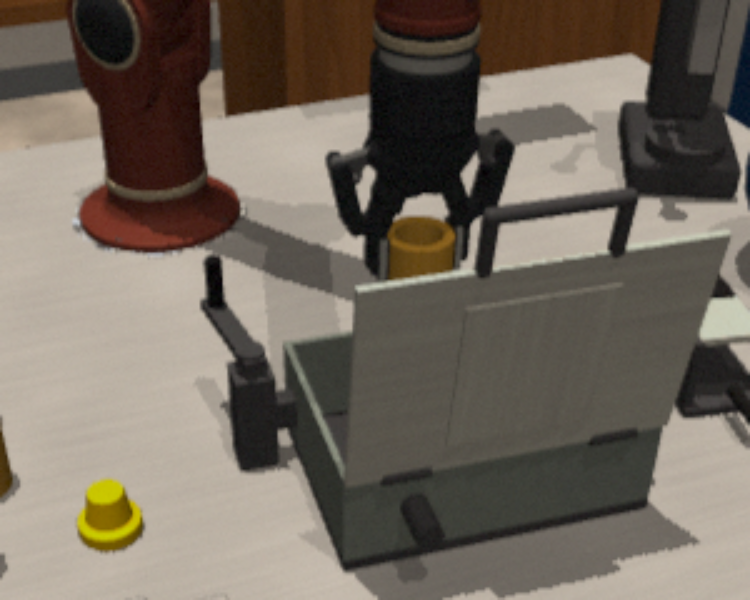

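```bash
python3 -m creep '[[0.03,0.15,0.8,0,0,0.05,-1],[0,0,0.8,0,0,0,-1],[0,0,0.8,0,0,0,-1],[0,0,0.8,0,0,0,-1],[0,0,0.8,0,0,0,-1],[0,0,0.5,0,0,0,-1],[0,0,0.3,0,0,0,-1],[0,0,0,0,0,0,-1]]';python3 -c "
from h import *
st()"
```

```text
t: 19.73
tool_pos: [0.61, 0.062, 0.0526]
ee_rot: [[0.997, -0.083, -0.001], [-0.083, -0.997, -0.0], [-0.001, 0.0, -1.0]]
contact_force: [-1.4, 0.3, -3.3]
opening: 0.609
t 19.73 tcp [0.61   0.062  0.0526] y [-0.083 -0.997  0.   ] z [-0.001 -0.    -1.   ] F [-1.4  0.3 -3.3] op 0.609 j [-0.53  0.88  0.69  1.72 -0.73  0.82 -1.15]
```

```bash
python3 -m creep '[[0,-0.12,0.1,0,0,0,-1],[0,0,0.12,0,0,0,-1],[0,0,0,0,0,0,-1],[0,0,0,0,0,0,0.6],[0,0,0,0,0,0,0.6],[0,0,0,0,0,0,0.6]]';python3 -c "
from h import *
st()"
```

```text
t: 20.48
tool_pos: [0.6114, 0.0669, 0.0449]
ee_rot: [[0.997, -0.083, 0.002], [-0.083, -0.997, -0.0], [0.002, -0.0, -1.0]]
contact_force: [-0.1, 0.1, 1.7]
opening: 0.801
t 20.48 tcp [0.6114 0.0669 0.0449] y [-0.083 -0.997 -0.   ] z [ 0.002 -0.    -1.   ] F [-0.1  0.1  1.7] op 0.801 j [-0.53  0.89  0.68  1.72 -0.74  0.81 -1.15]
```

Rise, then go back for the second bronze sleeve.

```bash
python3 -m creep '[[0,0,-0.6,0,0,0,0.6],[0,0,-0.9,0,0,0,0.6],[0,0,-0.9,0,0,0,0.6],[0,0,-0.9,0,0,0,0.6],[0,0,-0.9,0,0,0,0.6],[0,0,-0.9,0,0,0,0.6],[0,0,0,0,0,0,0.6]]';python3 -c "
from h import *
st(); go((.4399,-.2736,.2617))
for n in ('top','scene'):
  s=r.snapshot(n);cv2.imwrite('pics/%s7.png'%n,s['frame'])
  hsv=cv2.cvtColor(s['frame'],cv2.COLOR_BGR2HSV); m=(hsv[...,0]>15)&(hsv[...,0]<32)&(hsv[...,1]>110)&(hsv[...,2]>60)
  for b in blobs(m,50):
    st_=b[1]; c=(st_[0]+st_[2]/2-.5,st_[1]+st_[3]/2-.5); print(n,st_.tolist(),cast(s,c,.07).round(4) if n=='top' else '')"
```

```text
t: 21.35
tool_pos: [0.6123, 0.0658, 0.2517]
ee_rot: [[0.996, -0.083, 0.007], [-0.083, -0.997, -0.0], [0.007, -0.0, -1.0]]
contact_force: [0.1, 0.4, -0.2]
opening: 0.803
t 21.35 tcp [0.6123 0.0658 0.2517] y [-0.083 -0.997 -0.   ] z [ 0.007 -0.    -1.   ] F [ 0.1  0.4 -0.2] op 0.803 j [-0.62  0.67  0.86  1.52 -0.53  1.19 -1.32]
-> [ 0.44  -0.274  0.243] units [-3.59  8.82  0.19] rows 9 each [-0.4   0.98  0.02] reach 0.518
top [301, 221, 23, 23, 291] [0.6117 0.0679 0.07  ]
top [398, 256, 21, 21, 349] [ 0.5299 -0.1688  0.07  ]
top [440, 293, 23, 22, 246] [ 0.4394 -0.2716  0.07  ]
scene [155, 263, 30, 38, 791] 
scene [211, 292, 26, 29, 563]
```

View pics/top7.png

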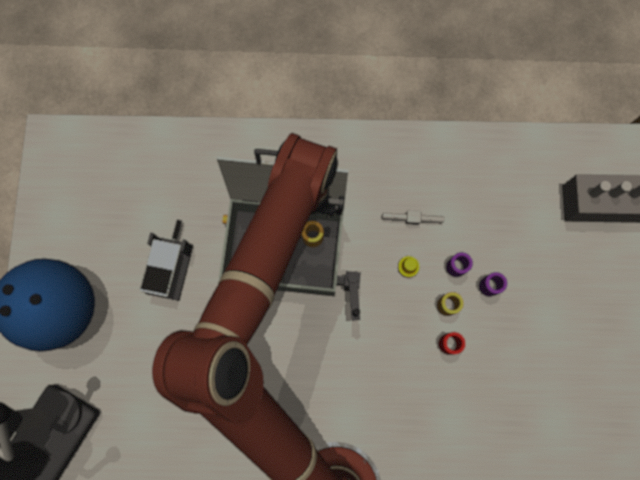

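```bash
python3 -m creep '[[-0.4,0.98,0,0,0,0,0.6],[-0.4,0.98,0,0,0,0,0.6],[-0.4,0.98,0,0,0,0,0.6],[-0.4,0.98,0,0,0,0,0.6],[-0.4,0.98,0,0,0,0,0.6],[-0.4,0.98,0,0,0,0,0.6],[-0.4,0.98,0.2,0,0,0,0.6],[-0.4,0.98,0.5,0,0,0,0.6]]'>/dev/null; python3 -m creep '[[-0.39,0.96,0.8,0,0,0,0.6],[0,0,0.6,0,0,0,0.6],[0,0,0,0,0,0,0.6]]';python3 -c "
from h import *
st(); go((.4397,-.2726,.1417),(.4397,-.2726,.047))
s=r.snapshot('scene');cv2.imwrite('pics/s8.png',cv2.resize(s['frame'][150:350,80:330],None,fx=3,fy=3))"
```

```text
t: 22.82
tool_pos: [0.4366, -0.2706, 0.1616]
ee_rot: [[0.996, -0.084, -0.006], [-0.084, -0.996, 0.004], [-0.006, -0.003, -1.0]]
contact_force: [0.6, -0.8, -0.3]
opening: 0.798
t 22.82 tcp [ 0.4366 -0.2706  0.1616] y [-0.084 -0.996 -0.003] z [-0.006  0.004 -1.   ] F [ 0.6 -0.8 -0.3] op 0.798 j [ 0.01  0.61  0.78  1.91 -0.56  0.86 -0.57]
-> [ 0.44  -0.273  0.123] units [0.09 0.05 0.96] rows 1 each [0.09 0.05 0.96] reach 0.517
-> [ 0.44  -0.273  0.028] units [0.01 0.01 2.37] rows 3 each [0.   0.   0.79] reach 0.517
```

View pics/s8.png

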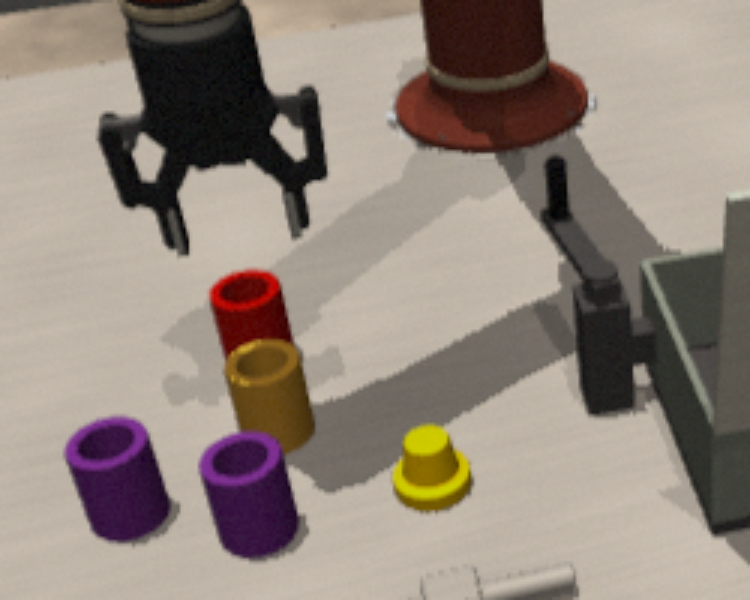

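The bronze sleeve, crop (270,395), is under the jaws. The red one (250,305) and the two purple ones (118,478) and (250,495) are clear of them.

```bash
python3 -m creep '[[0.05,0.04,0.85,0,0,0,0.6],[0,0,0.85,0,0,0,0.6],[0,0,0.85,0,0,0,0.6],[0,0,0.75,0,0,0,0.6],[0,0,0,0,0,0,0.6],[0,0,0,0,0,0,-1],[0,0,0,0,0,0,-1],[0,0,0,0,0,0,-1]]' 70;  python3 -m creep '[[0,0,0,0,0,0,-1],[0,0,0,0,0,0,-1]]'; python3 -m creep '[[0,0,-0.5,0,0,0,-1],[0,0,-0.9,0,0,0,-1],[0,0,-0.9,0,0,0,-1],[0,0,-0.9,0,0,0,-1],[0,0,-0.9,0,0,0,-1],[0,0,-0.9,0,0,0,-1],[0,0,-0.4,0,0,0,-1]]';python3 -c "
from h import *
st(); p=w(-.045,-.0685,.2637); go(p)
s=r.snapshot('scene');cv2.imwrite('pics/s9.png',cv2.resize(s['frame'][100:350,80:330],None,fx=2.4,fy=2.4))"
```

```text
t: 23.88
tool_pos: [0.4415, -0.2752, 0.034]
ee_rot: [[0.997, -0.083, 0.003], [-0.083, -0.997, -0.003], [0.004, 0.003, -1.0]]
contact_force: [-0.5, -1.5, 6.1]
opening: 0.618
t: 24.12
tool_pos: [0.4415, -0.2752, 0.034]
ee_rot: [[0.997, -0.083, 0.003], [-0.083, -0.997, -0.003], [0.004, 0.003, -1.0]]
contact_force: [0.1, -2.1, 7.4]
opening: 0.616
t: 25.0
tool_pos: [0.4404, -0.2732, 0.2495]
ee_rot: [[0.997, -0.082, 0.002], [-0.082, -0.997, 0.0], [0.001, -0.0, -1.0]]
contact_force: [-0.5, -0.0, -4.7]
opening: 0.618
t 25.0 tcp [ 0.4404 -0.2732  0.2495] y [-0.082 -0.997 -0.   ] z [ 0.002  0.    -1.   ] F [-0.5 -0.  -4.7] op 0.618 j [-0.06  0.51  0.88  1.79 -0.45  1.05 -0.67]
-> [0.52  0.076 0.245] units [ 1.27 -8.86  0.12] rows 9 each [ 0.14 -0.98  0.01] reach 0.526
```

View pics/s9.png

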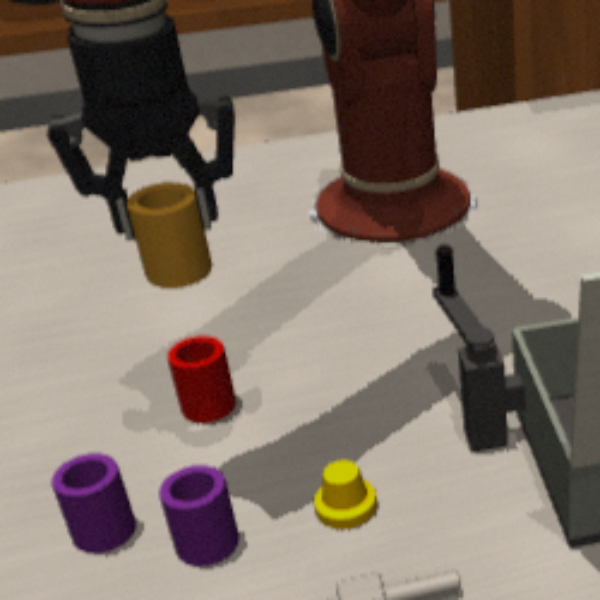

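```bash
python3 -m creep '[[0.14,-0.98,0,0,0,0,-1],[0.14,-0.98,0,0,0,0,-1],[0.14,-0.98,0,0,0,0,-1],[0.14,-0.98,0,0,0,0,-1],[0.14,-0.98,0,0,0,0,-1],[0.14,-0.98,0,0,0,0,-1],[0.14,-0.98,0,0,0,0,-1],[0.14,-0.98,0,0,0,0,-1]]'>/dev/null;python3 -m creep '[[0.14,-0.98,0,0,0,0,-1],[0,0,0,0,0,0,-1],[0,0,0,0,0,0,-1]]';python3 -c "
from h import *
st(); p=w(-.045,-.0685,.0); go((p[0],p[1],.1187),(p[0],p[1],.0495+.0187))
for n in ('top',):
  s=r.snapshot(n);cv2.imwrite('pics/%s10.png'%n,cv2.resize(s['frame'][100:340,180:480],None,fx=2.5,fy=2.5))"
```

```text
t: 26.42
tool_pos: [0.5185, 0.0735, 0.2468]
ee_rot: [[0.997, -0.083, -0.003], [-0.083, -0.997, -0.001], [-0.003, 0.001, -1.0]]
contact_force: [-0.3, -0.5, -4.0]
opening: 0.62
t 26.43 tcp [0.5185 0.0735 0.2468] y [-0.083 -0.997  0.001] z [-0.003 -0.001 -1.   ] F [-0.3 -0.5 -4. ] op 0.62 j [-0.76  0.53  0.91  1.78 -0.48  1.07 -1.33]
-> [0.52  0.076 0.1  ] units [ 0.05 -0.06  3.67] rows 4 each [ 0.01 -0.02  0.92] reach 0.526
-> [0.52  0.076 0.05 ] units [ 0.   -0.    1.26] rows 2 each [ 0.   -0.    0.63] reach 0.526
```

View pics/top10.png

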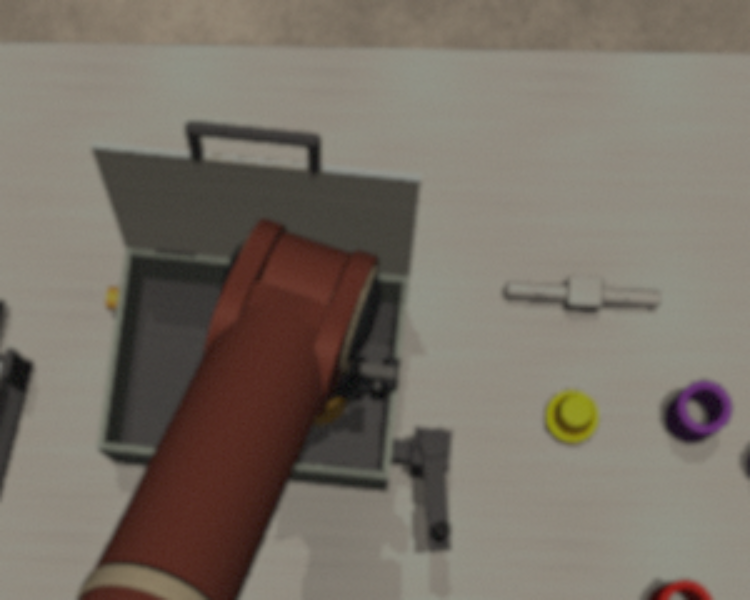

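```bash
python3 -m creep '[[0.04,-0.06,0.9,0,0,0,-1],[0,0,0.9,0,0,0,-1],[0,0,0.9,0,0,0,-1],[0,0,0.9,0,0,0,-1],[0,0,0.7,0,0,0,-1],[0,0,0.5,0,0,0,-1],[0,0,0,0,0,0,-1],[0,0,0,0,0,0,-1]]';python3 -c "
from h import *
st(); p=w(-.045,-.0685,.0685); go(p)"
```

```text
t: 27.48
tool_pos: [0.5222, 0.0751, 0.0569]
ee_rot: [[0.996, -0.084, 0.002], [-0.084, -0.996, -0.0], [0.002, 0.0, -1.0]]
contact_force: [0.4, 0.5, -4.0]
opening: 0.617
t 27.48 tcp [0.5222 0.0751 0.0569] y [-0.084 -0.996  0.   ] z [ 0.002 -0.    -1.   ] F [ 0.4  0.5 -4. ] op 0.617 j [-0.6   0.77  0.67  1.96 -0.76  0.67 -1.1 ]
-> [0.52  0.076 0.05 ] units [-0.05 -0.01  0.18] rows 1 each [-0.05 -0.01  0.18] reach 0.526
```

```bash
python3 -m creep '[[-0.05,0,0.1,0,0,0,-1],[0,0,0.12,0,0,0,-1],[0,0,0,0,0,0,-1],[0,0,0,0,0,0,0.6],[0,0,0,0,0,0,0.6],[0,0,0,0,0,0,0.6]]';python3 -m creep '[[0,0,-0.6,0,0,0,0.6],[0,0,-0.9,0,0,0,0.6],[0,0,-0.9,0,0,0,0.6],[0,0,-0.9,0,0,0,0.6],[0,0,-0.9,0,0,0,0.6],[0,0,-0.9,0,0,0,0.6],[0,0,-0.9,0,0,0,0.6],[0,0,-0.9,0,0,0,0.6]]';python3 -c "
from h import *
st()
for n in ('top','scene'):
  s=r.snapshot(n);cv2.imwrite('pics/%s11.png'%n,cv2.resize(s['frame'][100:340,180:480],None,fx=2.5,fy=2.5))"
```

```text
t: 28.22
tool_pos: [0.5199, 0.0761, 0.0477]
ee_rot: [[0.997, -0.083, 0.001], [-0.083, -0.997, -0.0], [0.001, -0.0, -1.0]]
contact_force: [-1.2, 0.4, -0.1]
opening: 0.799
t: 29.22
tool_pos: [0.5192, 0.0761, 0.3247]
ee_rot: [[0.997, -0.083, 0.0], [-0.083, -0.997, 0.0], [0.0, -0.0, -1.0]]
contact_force: [0.5, -0.6, -0.4]
opening: 0.802
t 29.23 tcp [0.5192 0.0761 0.3247] y [-0.083 -0.997 -0.   ] z [ 0.  0. -1.] F [ 0.5 -0.6 -0.4] op 0.802 j [-0.81  0.46  0.97  1.65 -0.4   1.24 -1.41]
```

View pics/top11.png

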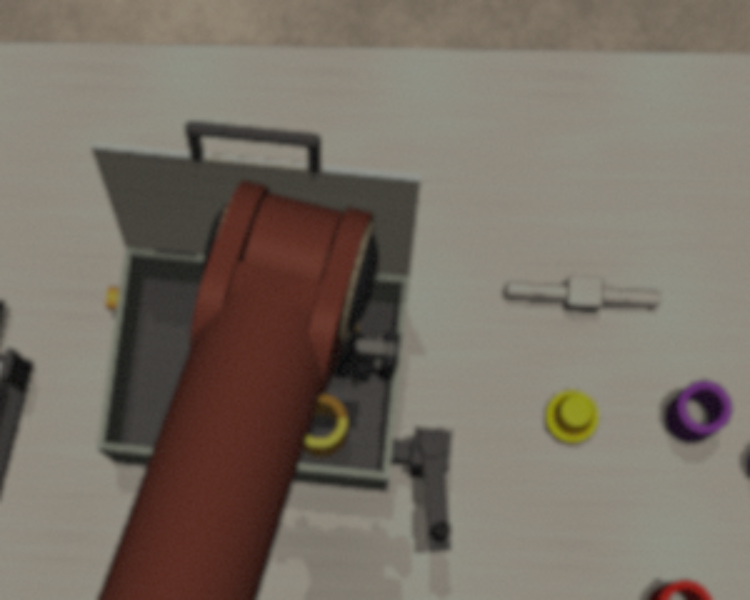

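View pics/scene11.png

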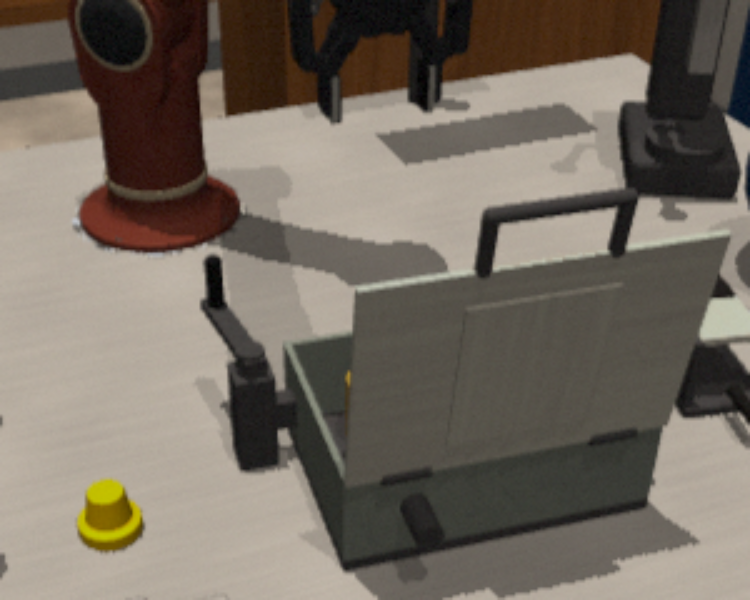

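```bash
python3 -m creep '[[0,0,-1,0,0,-1,0.2],[0,0,-1,0,0,-1,0.2],[0,0,-0.1,0,0,-1,0.2],[0,0,0,0,0,-1,0.2],[0,0,0,0,0,-1,0.2],[0,0,0,0,0,-1,0.2],[0,0,0,0,0,-1,0.2],[0,0,0,0,0,-1,0.2]]'>/dev/null;python3 -m creep '[[0,0,0,0,0,-1,0.2],[0,0,0,0,0,0,0.2]]';python3 -c "
from h import *
st(); go((.711,.1266,.41),(.711,.1266,.3225),off=(0,0,0))
s=r.snapshot('top');cv2.imwrite('pics/top12.png',cv2.resize(s['frame'][100:340,180:480],None,fx=2.5,fy=2.5))"
```

```text
t: 30.58
tool_pos: [0.5191, 0.076, 0.4067]
ee_rot: [[0.085, 0.996, -0.001], [0.996, -0.085, 0.0], [0.0, -0.001, -1.0]]
contact_force: [-0.4, 0.2, 0.3]
opening: 0.599
t 30.57 tcp [0.5191 0.076  0.4067] y [ 0.996 -0.085 -0.001] z [-0.001  0.    -1.   ] F [-0.4  0.2  0.3] op 0.599 j [-0.6   0.33  0.6   1.48 -0.19  1.39 -0.07]
-> [0.711 0.127 0.41 ] units [ 1.67  4.67 -0.09] rows 5 each [ 0.33  0.93 -0.02] reach 0.722
-> [0.711 0.127 0.322] units [-0.    0.    2.19] rows 3 each [-0.    0.    0.73] reach 0.722
```

View pics/top12.png

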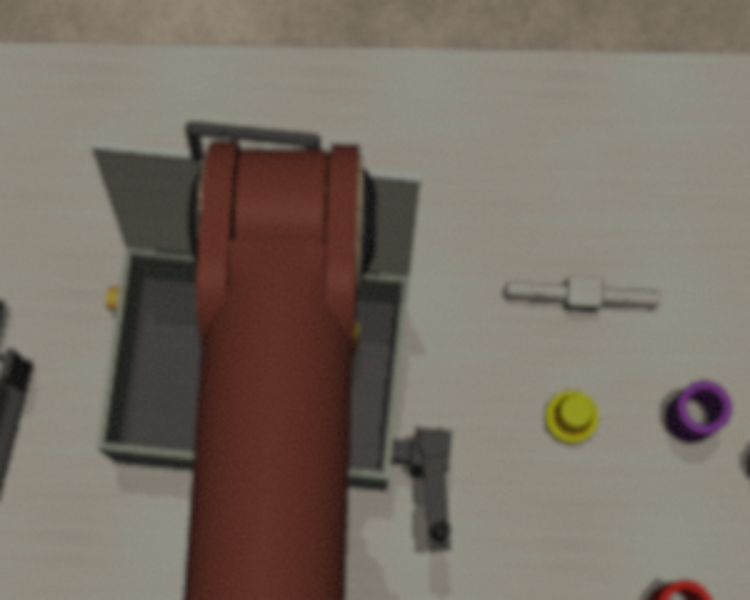

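```bash
python3 -m creep '[[0.33,0.93,0,0,0,0,0.2],[0.33,0.93,0,0,0,0,0.2],[0.33,0.93,0,0,0,0,0.2],[0.33,0.93,0,0,0,0,0.2],[0.34,0.93,0,0,0,0,0.2],[0,0,0,0,0,0,0.2]]';python3 -c "
from h import *
st(); go((.711,.1266,.3225),off=(0,0,0))
s=r.snapshot('top');cv2.imwrite('pics/top13.png',cv2.resize(s['frame'][100:340,180:480],None,fx=2.5,fy=2.5))
s=r.snapshot('scene');cv2.imwrite('pics/scene13.png',cv2.resize(s['frame'][60:300,220:520],None,fx=2.5,fy=2.5))"
```

```text
t: 31.38
tool_pos: [0.7119, 0.1279, 0.4026]
ee_rot: [[0.084, 0.996, -0.005], [0.996, -0.084, -0.002], [-0.002, -0.005, -1.0]]
contact_force: [-0.1, -0.5, -1.4]
opening: 0.598
t 31.38 tcp [0.7119 0.1279 0.4026] y [ 0.996 -0.084 -0.005] z [-0.005 -0.002 -1.   ] F [-0.1 -0.5 -1.4] op 0.598 j [-0.4   0.73  0.55  0.8  -0.36  1.69 -0.1 ]
-> [0.711 0.127 0.322] units [-0.03 -0.01  2.  ] rows 3 each [-0.01 -0.    0.67] reach 0.722
```

View pics/top13.png

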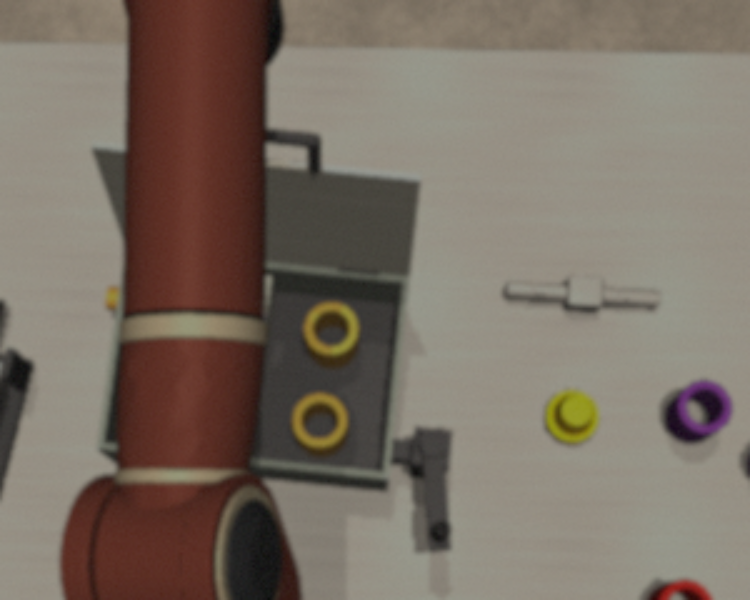

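View pics/scene13.png

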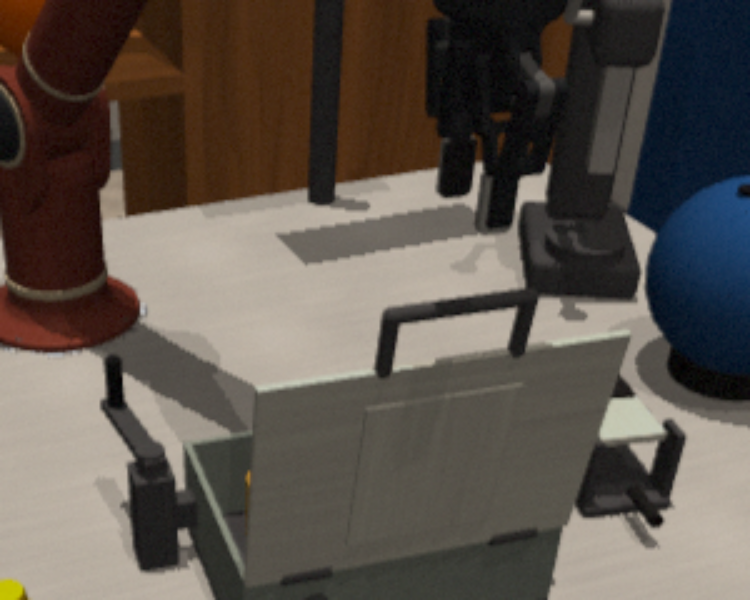

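Both sleeves stand in the latch-side bay, at crop (331,330) and (320,421), and the jaws are over the handle. I'll grip the bar next and lead the lid shut.

```bash
python3 -m creep '[[-0.02,0,0.7,0,0,0,0.2],[0,0,0.7,0,0,0,0.2],[0,0,0.6,0,0,0,0.2],[0,0,0,0,0,0,-1],[0,0,0,0,0,0,-1],[0,0,0,0,0,0,-1],[0,0,0,0,0,0,-1]]' 60;python3 -c "
from h import *
st()"
```

```text
t: 32.35
tool_pos: [0.7111, 0.1261, 0.3299]
ee_rot: [[0.083, 0.997, 0.005], [0.997, -0.083, 0.0], [0.001, 0.004, -1.0]]
contact_force: [0.5, -0.2, 5.4]
opening: 0.114
t 32.35 tcp [0.7111 0.1261 0.3299] y [ 0.997 -0.083  0.004] z [ 0.005  0.    -1.   ] F [ 0.5 -0.2  5.4] op 0.114 j [-0.43  0.73  0.55  1.01 -0.36  1.48 -0.06]
```

```bash
python3 -m creep '[[0,-0.61,-0.06,0,0,0,-1],[0,-0.61,0,0,0,0,-1],[0,-0.61,0.06,0,0,0,-1],[0,-0.6,0.12,0,0,0,-1],[0,-0.59,0.18,0,0,0,-1],[0,-0.56,0.24,0,0,0,-1],[0,-0.54,0.29,0,0,0,-1],[0,-0.51,0.35,0,0,0,-1]]';python3 -c "
from h import *
st();go(bar(.9),off=(.004,-.005,-.012))"
```

```text
t: 33.35
tool_pos: [0.5265, 0.1426, 0.2817]
ee_rot: [[0.082, 0.997, 0.005], [0.997, -0.082, 0.003], [0.003, 0.005, -1.0]]
contact_force: [5.0, 1.4, -4.1]
opening: 0.116
t 33.35 tcp [0.5265 0.1426 0.2817] y [ 0.997 -0.082  0.005] z [ 0.005  0.003 -1.   ] F [ 5.   1.4 -4.1] op 0.116 j [-0.69  0.45  0.59  1.67 -0.27  1.1  -0.11]
-> [0.525 0.139 0.282] units [-0.08 -0.04 -0.  ] rows 1 each [-0.08 -0.04 -0.  ] reach 0.543
```

```bash
python3 -m creep '[[0,-0.47,0.4,0,0,0,-1],[0,-0.43,0.44,0,0,0,-1],[0,-0.38,0.48,0,0,0,-1],[0,-0.33,0.51,0,0,0,-1],[0,-0.28,0.55,0,0,0,-1],[0,-0.22,0.57,0,0,0,-1],[0,-0.16,0.59,0,0,0,-1],[0,-0.1,0.5,0,0,0,-1]]';python3 -c "
from h import *
st();go(bar(.1),bar(0),off=(.004,-.005,-.012))"
```

```text
t: 34.35
tool_pos: [0.4332, 0.1508, 0.1185]
ee_rot: [[0.082, 0.997, 0.005], [0.997, -0.082, 0.002], [0.002, 0.005, -1.0]]
contact_force: [3.1, 2.9, 0.1]
opening: 0.115
t 34.35 tcp [0.4332 0.1508 0.1185] y [ 0.997 -0.082  0.005] z [ 0.005  0.002 -1.   ] F [3.1 2.9 0.1] op 0.115 j [-0.7   0.53  0.46  2.1  -0.42  0.59 -0.02]
-> [0.431 0.147 0.115] units [-0.1  -0.03  0.08] rows 1 each [-0.1  -0.03  0.08] reach 0.456
-> [0.43  0.147 0.091] units [-0.   -0.04  0.61] rows 1 each [-0.   -0.04  0.61] reach 0.454
```

```bash
python3 -m creep '[[0,-0.03,0.3,0,0,0,-1],[0,-0.03,0.3,0,0,0,-1],[0,0,0.1,0,0,0,-1],[0,0,0,0,0,0,-1]]';python3 -c "
from h import *
st()"; python3 -m creep '[[0,0,0,0,0,0,0],[0,0,0,0,0,0,0],[0,0,0,0,0,0,0],[0,0,-0.9,0,0,0,0],[0,0,-0.9,0,0,0,0],[0,0,-0.9,0,0,0,0],[0,0,-0.6,0,0,0,0.2],[0,0,0,0,0,0,0.2]]'; python3 -c "
from h import *
st(); go(peg(1.57,.25),peg(1.57))
for n in ('top','scene'):
  s=r.snapshot(n);cv2.imwrite('pics/%s14.png'%n,cv2.resize(s['frame'][120:360,180:480],None,fx=2.5,fy=2.5))"
```

```text
t: 34.85
tool_pos: [0.4312, 0.1509, 0.0914]
ee_rot: [[0.082, 0.997, 0.005], [0.997, -0.082, 0.003], [0.003, 0.004, -1.0]]
contact_force: [3.5, 4.7, 3.0]
opening: 0.111
t 34.85 tcp [0.4312 0.1509 0.0914] y [ 0.997 -0.082  0.004] z [ 0.005  0.003 -1.   ] F [3.5 4.7 3. ] op 0.111 j [-0.67  0.57  0.42  2.13 -0.46  0.52  0.01]
t: 35.85
tool_pos: [0.4294, 0.1495, 0.2237]
ee_rot: [[0.083, 0.997, 0.003], [0.997, -0.083, 0.001], [0.002, 0.002, -1.0]]
contact_force: [0.4, 0.1, -0.6]
opening: 0.604
t 35.85 tcp [0.4294 0.1495 0.2237] y [ 0.997 -0.083  0.002] z [ 0.003  0.001 -1.   ] F [ 0.4  0.1 -0.6] op 0.604 j [-0.82  0.37  0.6   1.99 -0.27  0.86 -0.16]
-> [ 0.407 -0.025  0.231] units [-4.4 -0.2 -0.2] rows 5 each [-0.88 -0.04 -0.04] reach 0.408
-> [ 0.407 -0.025  0.135] units [-0.   -0.01  2.4 ] rows 3 each [-0.  -0.   0.8] reach 0.408
```

View pics/scene14.png

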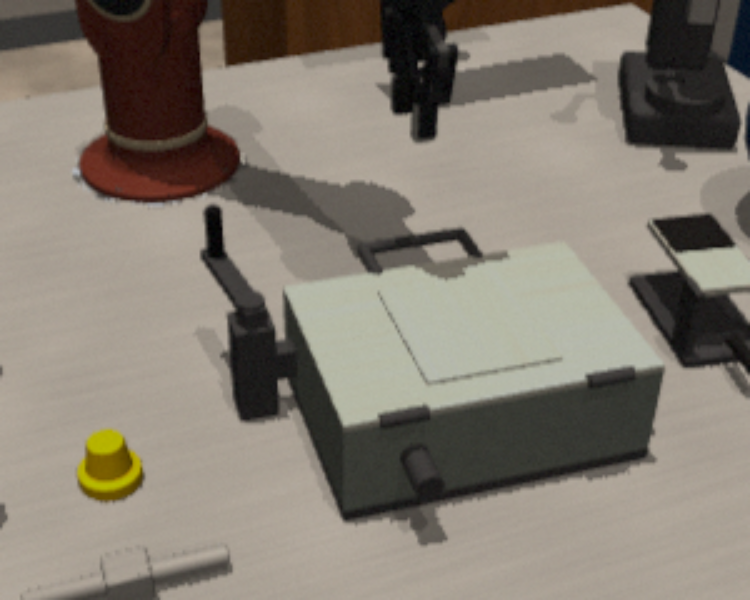

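View pics/top14.png

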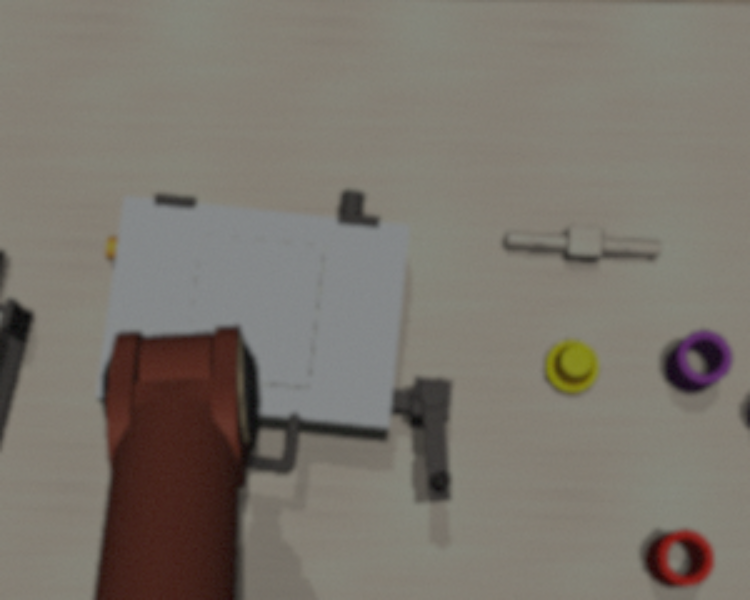

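```bash
python3 -m creep '[[-0.88,-0.04,0,0,0,0,0.2],[-0.88,-0.04,0,0,0,0,0.2],[-0.88,-0.04,0,0,0,0,0.2],[-0.88,-0.04,0,0,0,0,0.2],[-0.9,-0.04,0,0,0,0,0.2],[-0.05,0,0.1,0,0,0,0.2]]'; python3 -c "
from h import *
s=r.snapshot('top'); print(cast(s,(354.8,311.2),.169)); q=r.snapshot('scene'); print('scene peg',proj(q,(.407,-.029,.169)))
cv2.imwrite('pics/s15.png',cv2.resize(q['frame'][120:300,200:400],None,fx=3,fy=3))
st(); go((.407,-.029,.154))"
```

```text
t: 36.7
tool_pos: [0.4048, -0.0305, 0.2177]
ee_rot: [[0.089, 0.996, -0.002], [0.996, -0.089, -0.001], [-0.001, -0.002, -1.0]]
contact_force: [-0.2, -0.8, 0.4]
opening: 0.604
[ 0.40784865 -0.03394251  0.169     ]
scene peg [267.86279185 201.83624393]
t 36.8 tcp [ 0.405  -0.0279  0.2173] y [ 0.996 -0.084 -0.003] z [-0.003  0.    -1.   ] F [0.5 0.9 0.6] op 0.599 j [-0.48  0.31  0.64  2.11 -0.25  0.81  0.23]
-> [ 0.407 -0.029  0.135] units [-0.02  0.06  2.05] rows 3 each [-0.01  0.02  0.68] reach 0.408
```

View pics/s15.png

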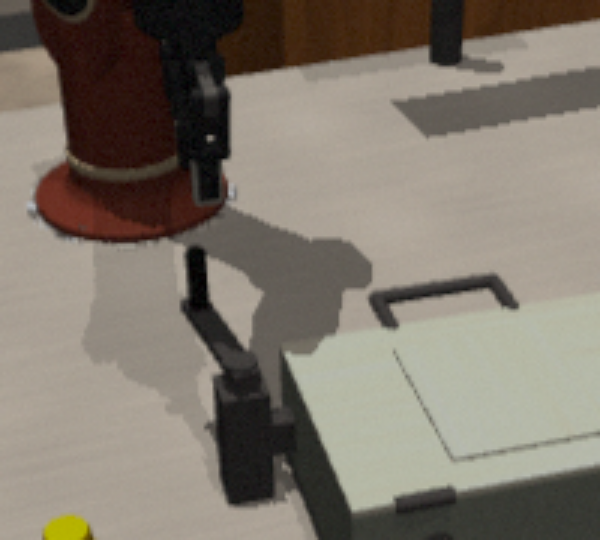

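```bash
python3 -m creep '[[-0.13,0.05,0.7,0,0,0,0.2],[0,0,0.7,0,0,0,0.2],[0,0,0.6,0,0,0,0.2],[0,0,0,0,0,0,0.2],[0,0,0,0,0,0,-1],[0,0,0,0,0,0,-1],[0,0,0,0,0,0,-1],[0,0,0,0,0,0,-1]]' 30; python3 -c "
from h import *
st(); go(*[peg(a) for a in (1.6,1.4,1.2,1.,.8,.6,.4,.2,.05)])"
```

```text
t: 37.8
tool_pos: [0.4107, -0.0332, 0.1396]
ee_rot: [[0.082, 0.997, 0.006], [0.997, -0.082, -0.001], [-0.0, 0.006, -1.0]]
contact_force: [4.9, 0.7, -2.4]
opening: 0.171
t 37.8 tcp [ 0.4107 -0.0332  0.1396] y [ 0.997 -0.082  0.006] z [ 0.006 -0.001 -1.   ] F [ 4.9  0.7 -2.4] op 0.171 j [-0.36  0.44  0.54  2.2  -0.41  0.59  0.4 ]
-> [ 0.407 -0.028  0.135] units [ 0.13 -0.11  0.11] rows 1 each [ 0.13 -0.11  0.11] reach 0.408
-> [ 0.409 -0.011  0.135] units [0.42 0.03 0.  ] rows 1 each [0.42 0.03 0.  ] reach 0.409
-> [0.415 0.005 0.135] units [0.41 0.11 0.  ] rows 1 each [0.41 0.11 0.  ] reach 0.415
-> [0.424 0.02  0.135] units [0.38 0.19 0.  ] rows 1 each [0.38 0.19 0.  ] reach 0.424
-> [0.436 0.032 0.135] units [0.33 0.26 0.  ] rows 1 each [0.33 0.26 0.  ] reach 0.437
-> [0.449 0.042 0.135] units [0.27 0.32 0.  ] rows 1 each [0.27 0.32 0.  ] reach 0.451
-> [0.465 0.049 0.135] units [0.2  0.37 0.  ] rows 1 each [0.2  0.37 0.  ] reach 0.467
-> [0.481 0.053 0.135] units [0.13 0.4  0.  ] rows 1 each [0.13 0.4  0.  ] reach 0.484
-> [0.494 0.053 0.135] units [0.04 0.32 0.  ] rows 1 each [0.04 0.32 0.  ] reach 0.497
```

```bash
python3 -m creep '[[0.16,-0.01,0,0,0,0,-1],[0.21,0.01,0,0,0,0,-1],[0.21,0.02,0,0,0,0,-1],[0.21,0.05,0,0,0,0,-1],[0.2,0.06,0,0,0,0,-1],[0.19,0.09,0,0,0,0,-1],[0.19,0.1,0,0,0,0,-1],[0.33,0.26,0,0,0,0,-1]]'; python3 -c "
from h import *
st(); go(peg(.8),*[peg(a) for a in (.6,.4,.2,.05)])"
```

```text
t: 38.8
tool_pos: [0.431, 0.0344, 0.1389]
ee_rot: [[0.084, 0.996, -0.012], [0.996, -0.084, 0.005], [0.004, -0.012, -1.0]]
contact_force: [-9.4, 3.5, 18.8]
opening: 0.177
t 38.8 tcp [0.431  0.0344 0.1389] y [ 0.996 -0.084 -0.012] z [-0.012  0.005 -1.   ] F [-9.4  3.5 18.8] op 0.177 j [-0.51  0.48  0.54  2.14 -0.42  0.64  0.25]
-> [0.436 0.032 0.135] units [-0.05  0.12  0.09] rows 1 each [-0.05  0.12  0.09] reach 0.437
-> [0.449 0.042 0.135] units [ 0.27  0.32 -0.  ] rows 1 each [ 0.27  0.32 -0.  ] reach 0.451
-> [0.465 0.049 0.135] units [ 0.21  0.37 -0.  ] rows 1 each [ 0.21  0.37 -0.  ] reach 0.467
-> [0.481 0.053 0.135] units [ 0.13  0.4  -0.  ] rows 1 each [ 0.13  0.4  -0.  ] reach 0.484
-> [0.494 0.053 0.135] units [ 0.04  0.32 -0.  ] rows 1 each [ 0.04  0.32 -0.  ] reach 0.497
```

```bash
python3 -m creep '[[0.08,0.2,-0.04,0,0,0,-1],[0.12,0.2,-0.02,0,0,0,-1],[0.1,0.18,0,0,0,0,-1],[0.1,0.19,0,0,0,0,-1],[0.07,0.2,0,0,0,0,-1],[0.06,0.2,0,0,0,0,-1],[0.03,0.2,0,0,0,0,-1],[0.02,0.16,0,0,0,0,-1]]'; python3 -c "
from h import *
st(); go(peg(.05),peg(0))"
```

```text
t: 39.8
tool_pos: [0.4946, 0.0692, 0.1398]
ee_rot: [[0.069, 0.998, -0.013], [0.997, -0.069, 0.025], [0.024, -0.015, -1.0]]
contact_force: [-3.1, 25.7, 4.3]
opening: 0.101
t 39.8 tcp [0.4946 0.0692 0.1398] y [ 0.998 -0.069 -0.015] z [-0.013  0.025 -1.   ] F [-3.1 25.7  4.3] op 0.101 j [-0.51  0.56  0.52  1.96 -0.44  0.74  0.21]
-> [0.494 0.053 0.135] units [-0.4   0.02  0.1 ] rows 1 each [-0.4   0.02  0.1 ] reach 0.497
-> [0.498 0.053 0.135] units [ 0.    0.11 -0.  ] rows 1 each [ 0.    0.11 -0.  ] reach 0.501
```

```bash
python3 -m creep '[[0,0,0,0,0,0,0.2],[0,0,0,0,0,0,0.2],[0,0,-0.9,0,0,0,0.2],[0,0,-0.9,0,0,0,0.2],[0,0,-0.5,0,0,0,0.2]]'; python3 -c "
from h import *
st()
for n in ('scene',):
  s=r.snapshot(n);cv2.imwrite('pics/%s16.png'%n,cv2.resize(s['frame'][150:300,240:400],None,fx=4,fy=4))"
```

```text
t: 40.42
tool_pos: [0.4988, 0.0494, 0.2343]
ee_rot: [[0.085, 0.996, -0.0], [0.996, -0.085, -0.0], [-0.0, -0.0, -1.0]]
contact_force: [0.3, -0.9, -0.1]
opening: 0.601
t 40.42 tcp [0.4988 0.0494 0.2343] y [ 0.996 -0.085 -0.   ] z [-0. -0. -1.] F [ 0.3 -0.9 -0.1] op 0.601 j [-0.58  0.44  0.63  1.85 -0.31  0.95  0.11]
```

View pics/scene16.png

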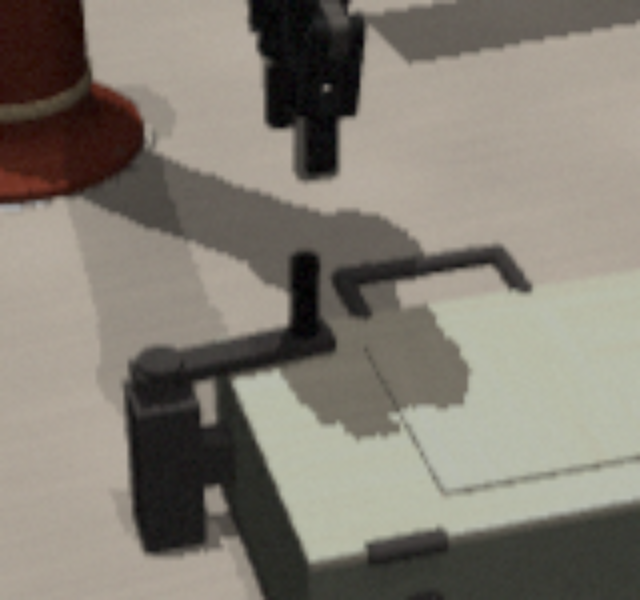

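```bash
python3 -m creep '[[1,-0.05,0,0,0,0,-1],[1,-0.05,0,0,0,0,-1],[1,-0.05,0,0,0,0,-1],[1,-0.05,0,0,0,0,-1],[1,-0.05,0,0,0,0,-1],[1,-0.05,0,0,0,0,-1],[0,0,0,0,0,0,-1]]'; python3 -c "
from h import *
st()
s=r.snapshot('top');cv2.imwrite('pics/top17.png',cv2.resize(s['frame'][190:320,120:380],None,fx=3,fy=3))"
```

```text
t: 41.35
tool_pos: [0.5053, 0.2944, 0.2309]
ee_rot: [[0.076, 0.997, -0.004], [0.997, -0.076, -0.0], [-0.0, -0.004, -1.0]]
contact_force: [-1.2, -0.3, -1.1]
opening: -0.002
t 41.35 tcp [0.5053 0.2944 0.2309] y [ 0.997 -0.076 -0.004] z [-0.004 -0.    -1.   ] F [-1.2 -0.3 -1.1] op -0.002 j [-0.93  0.57  0.6   1.63 -0.36  1.06 -0.3 ]
```

View pics/top17.png

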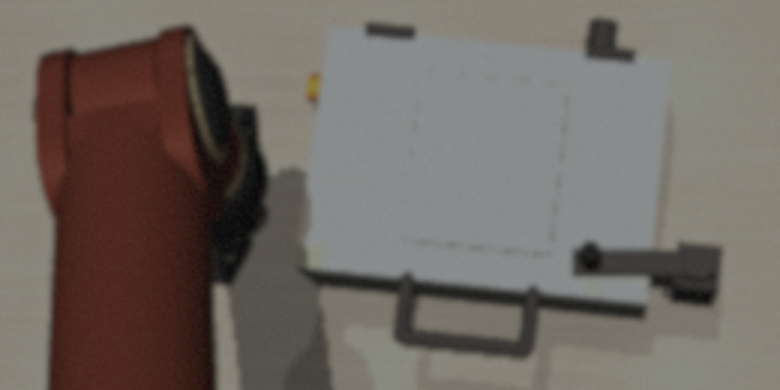

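```bash
python3 -c "
from h import *
go((.44,.054,.23),(.44,.054,.14),(.476,.054,.14),off=(0,0,0))"; python3 -m creep '[[-1,-0.18,0,0,0,0,-1],[-1,-0.18,0,0,0,0,-1],[-1,-0.18,0,0,0,0,-1],[-1,-0.18,0,0,0,0,-1],[-1,-0.18,0,0,0,0,-1],[-0.85,-0.18,0,0,0,0,-1],[0,0,0,0,0,0,-1]]'; python3 -c "
from h import *
st();go((.44,.054,.14),(.476,.054,.14),off=(0,0,0))"
```

```text
-> [0.44  0.054 0.23 ] units [-6.05 -1.17  0.05] rows 7 each [-0.86 -0.17  0.01] reach 0.443
-> [0.44  0.054 0.14 ] units [0.01 0.01 2.25] rows 3 each [0.   0.   0.75] reach 0.443
-> [0.476 0.054 0.14 ] units [ 0.07  0.9  -0.  ] rows 1 each [ 0.07  0.9  -0.  ] reach 0.479
t: 42.28
tool_pos: [0.4429, 0.0561, 0.233]
ee_rot: [[0.093, 0.996, -0.002], [0.996, -0.093, -0.001], [-0.001, -0.002, -1.0]]
contact_force: [-0.1, 0.4, -0.5]
opening: 0.001
t 42.27 tcp [0.4429 0.0561 0.233 ] y [ 0.996 -0.093 -0.002] z [-0.002 -0.001 -1.   ] F [-0.1  0.4 -0.5] op 0.001 j [-0.66  0.35  0.66  1.99 -0.28  0.89  0.05]
-> [0.44  0.054 0.14 ] units [-0.06 -0.06  2.32] rows 3 each [-0.02 -0.02  0.77] reach 0.443
-> [0.476 0.054 0.14 ] units [ 0.08  0.9  -0.  ] rows 1 each [ 0.08  0.9  -0.  ] reach 0.479
```

```bash
python3 -m creep '[[-0.06,-0.06,0.75,0,0,0,-1],[0,0,0.75,0,0,0,-1],[0,0,0.75,0,0,0,-1],[0.02,0.2,0,0,0,0,-1],[0.02,0.2,0,0,0,0,-1],[0.02,0.2,0,0,0,0,-1],[0.02,0.2,0,0,0,0,-1],[0,0,0,0,0,0,-1]]'; python3 -m creep '[[0,0.1,0,0,0,0,-1],[0,0.05,0,0,0,0,-1],[0,0,0,0,0,0,-1]]'
```

```text
t: 43.28
tool_pos: [0.4753, 0.0596, 0.1433]
ee_rot: [[0.082, 0.997, 0.001], [0.997, -0.082, -0.0], [0.0, 0.001, -1.0]]
contact_force: [-0.3, 1.0, 0.6]
opening: 0.005
t: 43.65
tool_pos: [0.4803, 0.0591, 0.1428]
ee_rot: [[0.082, 0.997, -0.0], [0.997, -0.082, 0.0], [0.0, -0.0, -1.0]]
contact_force: [-0.5, -0.3, 1.1]
opening: 0.002
```

```bash
python3 -m creep '[[0,0.1,0,0,0,0,-1],[0,0,0,0,0,0,-1],[0,0,0,0,0,0,-1]]'; python3 -c "
from h import *
s=r.snapshot('scene');cv2.imwrite('pics/s18.png',cv2.resize(s['frame'][170:280,250:390],None,fx=5,fy=5))"
```

```text
t: 44.02
tool_pos: [0.4816, 0.0591, 0.1426]
ee_rot: [[0.082, 0.997, -0.006], [0.997, -0.082, 0.001], [0.001, -0.006, -1.0]]
contact_force: [-5.8, 1.6, 3.8]
opening: -0.002
```

View pics/s18.png

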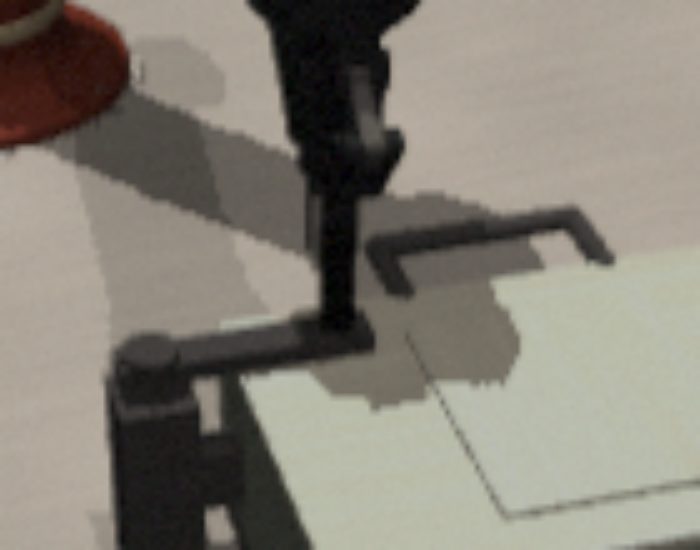

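```bash
python3 -m creep '[[0,-0.5,0,0,0,0,-1],[0,-0.3,-0.5,0,0,0,-1],[0,0,-0.9,0,0,0,-1],[0,0,-0.9,0,0,0,-1],[1,0.05,0,0,0,0,-1],[1,0.05,0,0,0,0,-1],[1,0.05,0,0,0,0,-1],[1,0.05,0,0,0,0,-1]]'; python3 -m creep '[[1,0.15,0,0,0,0,-1],[1,0.15,0,0,0,0,-1],[1,0.15,0,0,0,0,-1],[0,0,0,0,0,0,-1]]';python3 -c "
from h import *
st();go((.485,.438,.2),(.485,.438,.095),off=(0,0,0))
s=r.snapshot('top');cv2.imwrite('pics/top19.png',cv2.resize(s['frame'][190:320,120:380],None,fx=3,fy=3))"
```

```text
t: 45.08
tool_pos: [0.4744, 0.2213, 0.2352]
ee_rot: [[0.083, 0.997, 0.002], [0.997, -0.083, -0.0], [0.0, 0.002, -1.0]]
contact_force: [1.3, -0.5, 0.1]
opening: -0.001
t: 45.58
tool_pos: [0.5012, 0.3426, 0.2339]
ee_rot: [[0.076, 0.997, 0.0], [0.997, -0.076, 0.001], [0.001, 0.0, -1.0]]
contact_force: [-1.3, 0.7, -0.9]
opening: -0.0
t 45.58 tcp [0.5012 0.3426 0.2339] y [ 0.997 -0.076  0.   ] z [ 0.     0.001 -1.   ] F [-1.3  0.7 -0.9] op -0.0 j [-0.99  0.6   0.6   1.57 -0.37  1.09 -0.38]
-> [0.485 0.438 0.2  ] units [ 2.35 -0.59  0.85] rows 3 each [ 0.78 -0.2   0.28] reach 0.654
-> [0.485 0.438 0.095] units [-0.   -0.    2.62] rows 3 each [-0.   -0.    0.87] reach 0.654
```

View pics/top19.png

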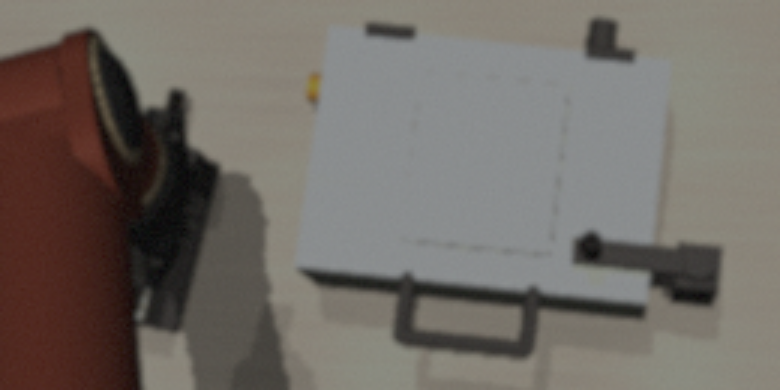

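```bash
python3 -m creep '[[0.78,-0.2,0.28,0,0,0,-1],[0.78,-0.2,0.28,0,0,0,-1],[0.79,-0.19,0.28,0,0,0,-1],[0,0,0.6,0,0,0,-1],[0,0,0.6,0,0,0,-1],[0,0,0.6,0,0,0,-1],[0,0,0.3,0,0,0,-1],[0,0,0,0,0,0,-1]]';python3 -c "
from h import *
st();go((.485,.438,.083),(.485,.438,.052),off=(0,0,0))
s=r.snapshot('scene');cv2.imwrite('pics/s20.png',cv2.resize(s['frame'][150:290,400:580],None,fx=4,fy=4))"
```

```text
t: 46.62
tool_pos: [0.4858, 0.4328, 0.1169]
ee_rot: [[0.084, 0.996, -0.001], [0.996, -0.084, -0.001], [-0.001, -0.001, -1.0]]
contact_force: [-0.1, 0.3, 0.7]
opening: 0.001
t 46.62 tcp [0.4858 0.4328 0.1169] y [ 0.996 -0.084 -0.001] z [-0.001 -0.001 -1.   ] F [-0.1  0.3  0.7] op 0.001 j [-1.06  0.79  0.53  1.56 -0.47  0.93 -0.45]
-> [0.485 0.438 0.083] units [ 0.13 -0.03  0.85] rows 1 each [ 0.13 -0.03  0.85] reach 0.654
-> [0.485 0.438 0.052] units [0.   0.   0.77] rows 1 each [0.   0.   0.77] reach 0.654
```

View pics/s20.png

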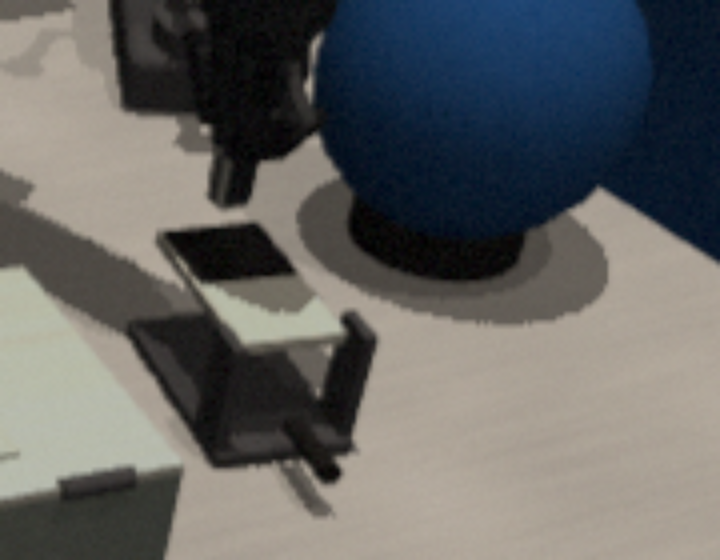

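```bash
python3 -m creep '[[0.13,0,0.5,0,0,0,-1],[0,0,0.35,0,0,0,-1],[0,0,0.3,0,0,0,-1],[0,0,0.3,0,0,0,-1],[0,0,0.15,0,0,0,-1],[0,0,0,0,0,0,-1]]'; python3 -m creep '[[0,0,0.1,0,0,0,-1],[0,0,0,0,0,0,-1]]'
```

```text
t: 47.42
tool_pos: [0.4873, 0.4396, 0.0553]
ee_rot: [[0.083, 0.997, 0.002], [0.997, -0.083, 0.002], [0.002, 0.002, -1.0]]
contact_force: [-2.0, -0.6, 11.0]
opening: -0.0
t: 47.68
tool_pos: [0.4876, 0.4397, 0.0546]
ee_rot: [[0.083, 0.997, 0.002], [0.997, -0.083, 0.004], [0.004, 0.002, -1.0]]
contact_force: [-6.5, -2.5, 25.4]
opening: 0.002
```

```bash
python3 -m creep '[[0,0,0,0,0,0,-1],[0,0,0,0,0,0,-1],[0,0,0,0,0,0,-1],[0,0,0,0,0,0,-1],[0,0,0,0,0,0,-1],[0,0,0,0,0,0,-1],[0,0,0,0,0,0,-1]]'; python3 -c "
from h import *
s=r.snapshot('scene');cv2.imwrite('pics/s21.png',cv2.resize(s['frame'][150:290,400:580],None,fx=4,fy=4))"; python3 -m creep '[[0,0,-0.3,0,0,0,-1],[0,0,-0.4,0,0,0,-1],[0,0,-0.5,0,0,0,-1],[0,0,-0.9,0,0,0,-1],[0,0,-0.9,0,0,0,-1],[0,0,-0.9,0,0,0,-1],[-0.6,-0.6,-0.9,0,0,0,-1],[0,0,0,0,0,0,-1]]';python3 -c "
from h import *
for n in ('top','scene'):
  s=r.snapshot(n);cv2.imwrite('pics/%s22.png'%n,s['frame'])"
```

```text
t: 48.55
tool_pos: [0.4876, 0.4397, 0.0546]
ee_rot: [[0.083, 0.997, 0.003], [0.997, -0.083, 0.004], [0.004, 0.002, -1.0]]
contact_force: [-6.2, -3.4, 24.8]
opening: 0.0
t: 49.6
tool_pos: [0.4613, 0.4158, 0.2447]
ee_rot: [[0.085, 0.996, 0.004], [0.996, -0.085, 0.003], [0.003, 0.004, -1.0]]
contact_force: [0.3, 0.4, -0.6]
opening: -0.002
```

View pics/s21.png

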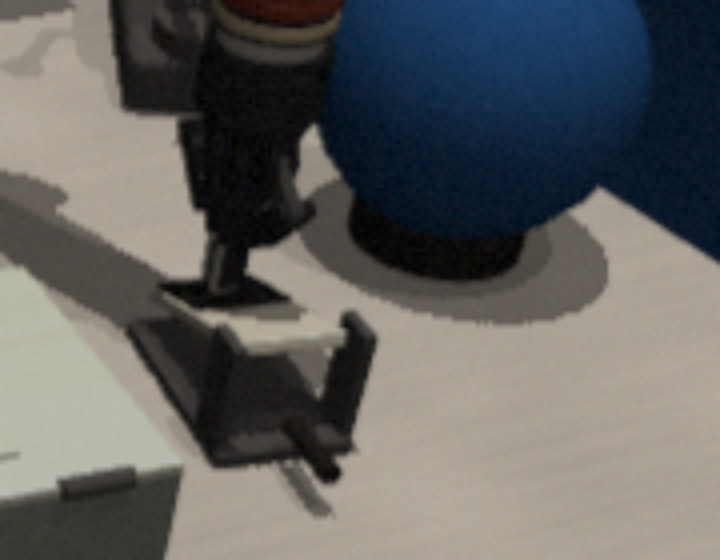

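View pics/scene22.png

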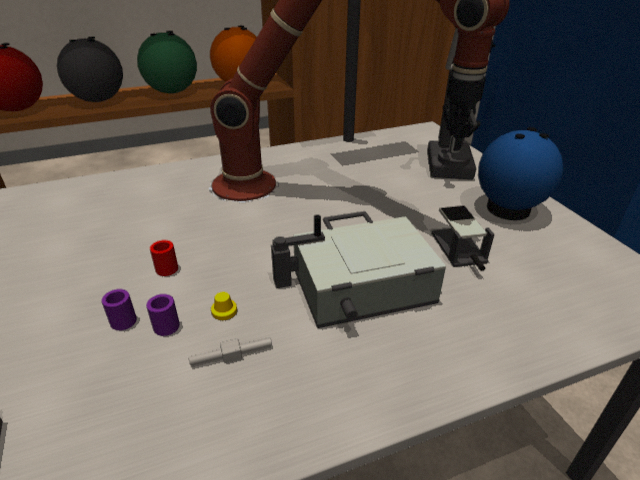

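View pics/top22.png

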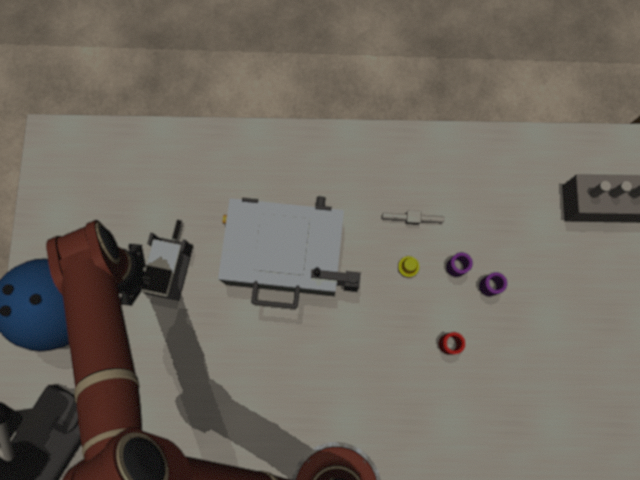

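```bash
python3 -m creep '[[-0.8,0,-0.5,0,0,0,-1],[-0.8,0,-0.5,0,0,0,-1],[-0.8,0,0,0,0,0,-1],[0,0,0,0,0,0,-1],[0,0,0,0,0,0,-1]]'; python3 -c "
from h import *
st(); print(r.job_done())"
```

```text
t: 50.32
tool_pos: [0.4519, 0.3224, 0.2799]
ee_rot: [[0.082, 0.997, -0.002], [0.997, -0.082, -0.001], [-0.001, -0.002, -1.0]]
contact_force: [-0.0, 1.0, -0.5]
opening: 0.002
t 50.33 tcp [0.4519 0.3224 0.2799] y [ 0.997 -0.082 -0.002] z [-0.002 -0.001 -1.   ] F [-0.   1.  -0.5] op 0.002 j [-1.07  0.48  0.64  1.64 -0.31  1.13 -0.43]
the job is handed in; nothing more can be done
None
```

I finished the sequence in order and handed the job in at about 50 s of the 210 s allowed; no verdict was reported.

- **Sequence:** I swung the latch clear to about 1.6 rad and opened the lid to about 1.7 rad, where it stayed. Both bronze sleeves went into the latch-side bay. I led the lid shut by its handle, swung the latch back, then held the pedal on its stop for about 1 s with roughly 25 N and let it come up.
- **Parts present:** only the two bronze sleeves were there. I found no white inserts in either view, so the other bay is empty. The purple and red tubes were not touched.
- **One slip:** the peg began to slide out of the pads while I was swinging the latch back, leaving the arm at about 0.12 rad. I pushed it on with the closed fingers until the force rose to about 6 N at its stop. The top view then put it at about 0.04 rad.
- **Last checks:** before I shut the lid, both sleeves stood in their bay; I could not see inside after that. After the pedal, the lid was shut, the latch lay over it and the pedal was up. The plug and tap handle looked unmoved, and the arm was clear with about 1 N of measured force. None of these checks failed.

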